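# Chuck up the step drill

## Robot

A 7-joint arm with a two-finger parallel gripper is mounted at the origin on the work surface. World frame = base frame: x ahead of the robot, y to its left, z up, the work surface at z = 0. Lengths are in m, angles in degrees, forces in N, time in s.
With the tool pointing down it reaches from about 0.4 to 0.85 m from the base axis. Payload 6.9 kg.
Tool frame: the origin (TCP) lies at the very end of the fingers, on their centre line; the grasp point (between the pads) lies 19 mm behind it; z points along the fingers, y is the direction in which the jaws open and shut (so a half turn about z gives the same grasp; the last joint's range is limited). The gripper opens to 85 mm and grips with 20 to 120 N. Pads are 22 mm wide; open, the fingers measure 114 mm over their backs; the gripper's body (76 mm by 85 mm) begins 54 mm behind the grasp point. The pads swing forward as they close: fully open they stand 13 mm farther back than shut.
Start: joints at [76.404, 29.078, -13.613, 85.955, 7.202, 65.827, -8.869], TCP at [0.21, -0.589, 0.231] pointing down, gripper open.
Joint ranges: [-176.47, 176.47], [-13.61, 117.27], [-81.72, 77.17], [0.22, 143.17], [-87.28, 267.28], [10, 112.55], [-165.47, 165.47]. Speed limits (degrees/s): [136.94, 136.94, 180, 180, 180, 180, 180].

## Interface

Orientations are given as a 3x3 rotation matrix whose columns are the frame's x, y, z axes.
In Python, from plant import sense, camera, close_job, search_frame, tip_of gives the robot as it stands.
- The arm moves only by the tool drive_tool, never from a script. Its argument "rows" is a list of rows, each a list of 5 numbers: the opening, from 0 (shut) to 1 (fully open), then the shift along the tool's x, y, z in cm, then the turn about the tool's z in rad. In form: [[gripper, dx, dy, dz, spin], ...]. A call has 1 to 5 rows; each row is the pose to reach, as a shift and turn from the pose measured when the call began, along the tool's axes at that moment; what a row does not reach only later rows make up. A row lasts 1/12 s, in which the tool goes at most 41.7 mm and 7.16 degrees, less where a joint would pass 70% of its speed; a pose out of reach is approached as far as the arm can. A call with a gripper value outside its range is refused whole. The fingers move at their own pace and stop on an object; the grip force is fixed at half the most. Time passes only in rows, so rows that repeat a pose let the fingers close. It gives the time, the measured TCP pose, the force and the opening at its end, in the units of the state.
- sense(): the state, without advancing time (a new reading comes with each control period).
- camera(name): name is "scene" or "top" or "wrist"; returns a dict with "frame" (400x640x3 uint8, red, green, blue), "range_z" (400x640 float32, m along the optical axis (not along the pixel's ray), 0 where there is no reading), "fx", "fy", "cx", "cy" (pixels), "dist_coeffs" ([k1, k2, p1, p2, k3] as OpenCV has them; the pictures are not rectified), "R" (3x3) and "t" (3): a world point X has camera coordinates R X + t. Camera axes: x right, y down, z forward; pixel columns grow to the right and rows downward; lengths in m; the calibration is good to about 2 mm. A picture is of the moment at which its call begins.
- close_job(): hands the job in, once; it reports no verdict.
Trained networks look in the newest picture that a camera, given by its name, has taken for a name from the list of things; names that differ only in an ending like _2 or _b are one class to them, and where a whole thing is asked for, a point or a joint stands for the part that bears it (a point fixed in the world has none). Each returns a list of dicts, best first, with "confidence" (0 to 1); they miss things now and then, are a little off and sometimes report something else, mostly with a low value. They report only what shows in the picture. A call takes as long as a camera call.
- search_frame(target, camera): "centre" ([row, column] in pixels, amid what is visible of it).
- tip_of(target, camera): "centre" ([row, column] in pixels: a listed point, or the origin of a listed thing).
The state is a dict: "time_s": time; "joint_positions": joint angles; "joint_velocities": joint speeds; "tau": joint torques, N m; "ee_pos": TCP position; "ee_rot": TCP orientation; "contact_force": force on the tool from outside, world axes, zero at the start; "ft_torque": the same for the moment, N m; "finger_gap": finger opening in m.
Only numpy, scipy, OpenCV 4.12 (cv2) and the standard library are available. Lean on these libraries where they do the work, as an engineer would, in place of code of your own. Each camera call takes 0.05 s, during which the arm holds its last target.

## Task

Take the step drill, the bit whose short head narrows in round steps, out of the wooden rack and stand it shank down in the open bench chuck, all the way to the bottom. Then turn the chuck's knurled sleeve clockwise (seen from above) until it stops, so that the jaws hold the step drill upright, and let go.

Things in the scene. Friction and masses are not known exactly. Their poses are not given: they have to be found in the camera images.
- stepdrill_collar (a point): Step drill, bare steel, standing point up in a rack hole. From below: shank 12 mm across, 36 mm long; collar 26 mm across, 14 mm tall, to grip; steps of 21, 16, 11 mm and tip, 14 mm in all. Weighs 0.09 to 0.14 kg. This point: centre of the collar, on the axis, 43 mm above the shank's lower end; z to the tip. Underside of collar starts 12 mm above the rack.
- rack: Fixed wooden rack, 60 x 250 mm, 32 mm high; origin under its centre, y along the row. Four holes 62 mm apart, 24 mm deep, 1.6 mm play: lift straight up. Close the fingers across the row (its x). Other bits, in any order: smooth-cone countersink, thin twist drill, cup-shaped hole saw; up to 32 mm across, tops up to 90 mm above the table.
- chuck_mouth (a point): Chuck axis at the level of the sleeve's top, 74 mm above the table, z up. Chuck fixed on a grey 120 mm square plate 12 mm thick. Open bore 30 mm across, 30 mm deep; three jaws, tops 1 mm above this point, stand 14 mm from the axis at joint 0 and, closing, centre the shank. With the drill fully down, collar centre is 13 mm and tip 34 mm above this point.
- chuck_sleeve (a joint): Round knurled steel sleeve, 56 mm across, 33 mm tall, its top level with the mouth; starts at 0 to 0.3. 0 is open; grows turning clockwise seen from above, about the mouth's vertical axis. A radian moves each jaw 7.5 mm inward; they meet the shank at 1.07; hard stop at 1.25 rad. Takes 0.35 N m, stays where left. One grip and turn does it.

How it is judged:
By the outcome, as a careful person would: the job done as asked, in the order asked, and still so for the second after the job is handed in, with the robot touching nothing.
It also fails if it takes over 45 s, if anything falls off the work surface, if the arm or the gripper's body presses on something with over 40 N, if the wrist force passes 120 N, or if a joint passes its speed limit or range.

## Working session

There is one attempt and no reset: what is moved stays moved. The work goes in short steps, Python scripts to look and compute and a tool call to move; the robot and the scene stay as the last step left them, time stands still between calls to the robot, and variables do not carry over. Pictures are saved under pics/ and viewed, and the job is handed in when it is done.

Besides the shell and the picture viewer there is one more tool, called as name([rows], argument=value, ...), one row to a line, values as JSON. drive_tool: Moves the arm, as the interface text tells. Its arguments: {"type":"object","properties":{"rows":{"type":"array","items":{"type":"array","items":{"type":"number"}}}},"required":["rows"]}

```bash
mkdir -p pics; ls
python3 - <<'E'
from plant import *
import cv2,numpy as np
s=sense()
for k in ("time_s","joint_positions","ee_pos","ee_rot","contact_force","finger_gap"): print(k,np.round(s[k],3).tolist())
for n in ("scene","top"):
    c=camera(n); cv2.imwrite(f"pics/{n}0.png",c["frame"][:,:,::-1])
    np.savez(f"{n}0.npz",**c)
    print(n,c["R"],c["t"],c["fx"],c["dist_coeffs"])
    for t in ("stepdrill_collar","rack","chuck_mouth","chuck_sleeve"):
        print(t,[(np.round(d["centre"],1).tolist(),round(d["confidence"],2)) for d in search_frame(t,n)][:4] if t!="chuck_mouth" else "", [(np.round(d["centre"],1).tolist(),round(d["confidence"],2)) for d in tip_of(t,n)][:4])
E
```

```text
pics
time_s 0.0
joint_positions [76.404, 29.126, -13.607, 86.008, 7.202, 65.828, -8.87]
ee_pos [0.21, -0.588, 0.23]
ee_rot [[0.942, 0.336, -0.001], [0.336, -0.942, 0.002], [-0.0, -0.002, -1.0]]
contact_force [0.253, -0.255, 0.512]
finger_gap 0.086
scene [[ 0.71925596  0.6946115  -0.01362827]
 [ 0.50120552 -0.53237244 -0.68218224]
 [-0.48110694  0.48383308 -0.73105517]] [-0.39851281 -0.21089589  1.03082656] 435.83302505812054 [-0.02830037  0.          0.          0.          0.        ]
stepdrill_collar [([184.1, 359.9], 0.57)] [([181.8, 358.7], 0.77)]
rack [([199.3, 361.6], 0.64)] [([195.4, 365.3], 0.92)]
chuck_mouth  [([319.5, 201.4], 0.7)]Traceback (most recent call last):
  File "<stdin>", line 10, in <module>
ValueError: it knows: chuck_mouth, rack, stepdrill_collar
```

```bash
cat > h.py <<'E'
from plant import *
import cv2,numpy as np
def shot(n,tag):
    c=camera(n); cv2.imwrite(f"pics/{tag}.png",c["frame"][:,:,::-1]); np.savez(f"{tag}.npz",**c); return c
def ray(c,rc):
    K=np.array([[c["fx"],0,c["cx"]],[0,c["fy"],c["cy"]],[0,0,1]],float)
    u=cv2.undistortPoints(np.array([[[rc[1],rc[0]]]],float),K,np.array(c["dist_coeffs"],float))[0,0]
    R=np.array(c["R"]);t=np.array(c["t"]); return -R.T@t, R.T@np.array([u[0],u[1],1])
def atz(c,rc,z):
    o,d=ray(c,rc); return o+d*(z-o[2])/d[2]
def cloud(c):
    K=np.array([[c["fx"],0,c["cx"]],[0,c["fy"],c["cy"]],[0,0,1]],float)
    Z=np.array(c["range_z"]); r,q=np.mgrid[0:400,0:640]
    u=cv2.undistortPoints(np.stack([q,r],-1).reshape(-1,1,2).astype(float),K,np.array(c["dist_coeffs"],float)).reshape(400,640,2)
    P=np.dstack([u[...,0]*Z,u[...,1]*Z,Z]); W=(P-np.array(c["t"]))@np.array(c["R"]); W[Z==0]=np.nan
    return W
E
python3 - <<'E'
from h import *
for n in ("scene","top"):
    c=shot(n,n+"1")
    for t,z in (("stepdrill_collar",.051),("rack",0),("chuck_mouth",.074)):
        for d in tip_of(t,n)[:3]: print(n,t,np.round(d["centre"],1),round(d["confidence"],2),np.round(atz(c,d["centre"],z),4))
        if t!="chuck_mouth":
            for d in search_frame(t,n)[:3]: print(" sf",t,np.round(d["centre"],1),round(d["confidence"],2))
E
```

```text
scene stepdrill_collar [184.8 356.3] 0.55 [0.5452 0.1038 0.051 ]
scene rack [194.1 366.1] 0.86 [0.5438 0.1379 0.    ]
 sf rack [199.8 362.7] 0.8
scene chuck_mouth [321.3 200.8] 0.72 [ 0.5769 -0.2507  0.074 ]
top stepdrill_collar [199.2 257.8] 0.7 [0.5461 0.1187 0.051 ]
 sf stepdrill_collar [196.4 260.6] 0.55
top rack [206.3 251.8] 0.69 [0.5389 0.1372 0.    ]
 sf rack [206.5 249.5] 0.7
top chuck_mouth [179.6 451.3] 0.89 [ 0.5766 -0.2469  0.074 ]
```

View pics/scene0.png

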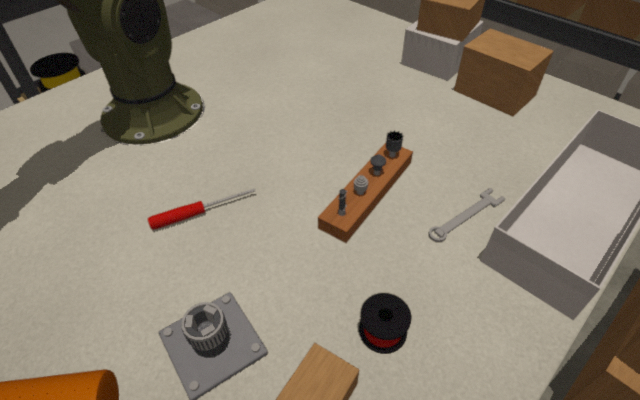

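```bash
ls pics
```

```text
scene0.png
scene1.png
top1.png
```

View pics/top1.png

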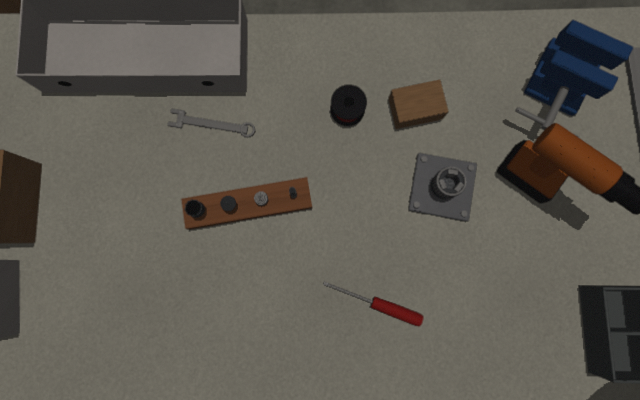

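The scene picture shows the rack around (366,195). The twist drill is at (342,203), the pale step drill at (360,185), the countersink at (377,165) and the hole saw at (394,145). The chuck is at (205,325). In the top picture the step drill is at (260,198) and the chuck at (450,181). Next I'll refine these positions with depth.

Run:
```python
from h import *
for n in ("top","scene"):
    c=dict(np.load(n+"1.npz")); W=cloud(c)
    rk=(W[...,2]>.026)&(W[...,2]<.036)&(W[...,0]>.4)&(W[...,0]<.68)&(W[...,1]>-.05)&(W[...,1]<.33)
    k,l,st,ce=cv2.connectedComponentsWithStats(rk.astype(np.uint8)); i=1+np.argmax(st[1:,4])
    p=W[l==i][:,:2].astype(np.float32); print(n,"rack",cv2.minAreaRect(p),np.nanmedian(W[l==i][:,2]))
    m=(W[...,2]>.042)&(W[...,2]<.1)&(W[...,0]>.4)&(W[...,0]<.68)&(W[...,1]>-.05)&(W[...,1]<.33)
    k,l,st,ce=cv2.connectedComponentsWithStats(m.astype(np.uint8))
    for j in range(1,k):
        if st[j,4]>8: q=W[l==j]; print(" bit",st[j],ce[j],np.round(np.median(q,0),4),np.round(q.max(0),3),np.round(q.min(0),3))
    m=(W[...,2]>.068)&(W[...,2]<.08)&(W[...,0]>.5)&(W[...,0]<.65)&(W[...,1]>-.3)&(W[...,1]<-.18)
    q=W[m][:,:2].astype(np.float32); print(" sleeve circ",cv2.minEnclosingCircle(q),m.sum(), np.median(W[m][:,2]))
    m=(W[...,2]>.007)&(W[...,2]<.018)&(W[...,0]>.45)&(W[...,0]<.7)&(W[...,1]>-.36)&(W[...,1]<-.13)
    print(" plate",cv2.minAreaRect(W[m][:,:2].astype(np.float32)))
c=dict(np.load("top1.npz"))
im=c["frame"]
a=cv2.resize(im[170:240,170:320],None,fx=5,fy=5,interpolation=2); b=cv2.resize(im[145:225,400:490],None,fx=5,fy=5,interpolation=2)
cv2.imwrite("pics/a.png",a[:,:,::-1]);cv2.imwrite("pics/b.png",b[:,:,::-1])
```

```text
top rack ((0.5424384474754333, 0.1434142142534256), (0.061098288744688034, 0.24934431910514832), 9.3320894241333) 0.03274331786848962
 bit [289 187   7  10  57] [292.10526316 191.42105263] [0.5556 0.0509 0.0851] [0.564 0.058 0.092] [0.551 0.046 0.046]
 bit [254 192  14  14 156] [260.63461538 198.48717949] [0.5454 0.1118 0.0622] [0.559 0.125 0.074] [0.535 0.1   0.045]
 bit [220 196  16  16 190] [227.83684211 203.30526316] [0.536  0.1721 0.0685] [0.551 0.189 0.08 ] [0.523 0.16  0.059]
 bit [185 200  20  18 282] [194.64184397 208.52836879] [0.5265 0.2319 0.0788] [0.542 0.25  0.085] [0.512 0.219 0.053]
 sleeve circ ((0.5746616721153259, -0.24606572091579437), 0.029552483931183815) 564 0.07366517603020276
 plate ((0.5888888835906982, -0.23030860722064972), (0.22623714804649353, 0.15503191947937012), 65.72193908691406)
scene rack ((0.5438168048858643, 0.14109636843204498), (0.06239178404211998, 0.2515019178390503), 9.482675552368164) 0.030763042791942332
 bit [385 130  18  23 321] [393.35825545 141.4423676 ] [0.5327 0.2249 0.0735] [0.545 0.249 0.081] [0.511 0.215 0.042]
 bit [370 154  16  17 198] [377.2020202  161.96464646] [0.5426 0.1654 0.0642] [0.553 0.184 0.077] [0.525 0.156 0.043]
 bit [354 175  15  17 196] [360.82653061 183.76020408] [0.5538 0.1061 0.0575] [0.563 0.121 0.071] [0.537 0.098 0.042]
 bit [339 189   9  23 153] [342.45098039 199.93464052] [0.5628 0.0467 0.0682] [0.566 0.056 0.088] [0.553 0.043 0.042]
 sleeve circ ((0.5754139423370361, -0.24782606959342957), 0.029175899922847748) 1019 0.07255439334773921
 plate ((0.5761463642120361, -0.24792487919330597), (0.12024465948343277, 0.1214892789721489), 78.3984603881836)
```

View pics/a.png

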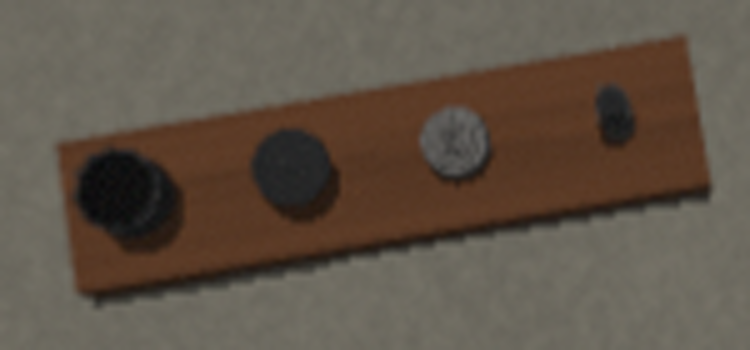

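View pics/b.png

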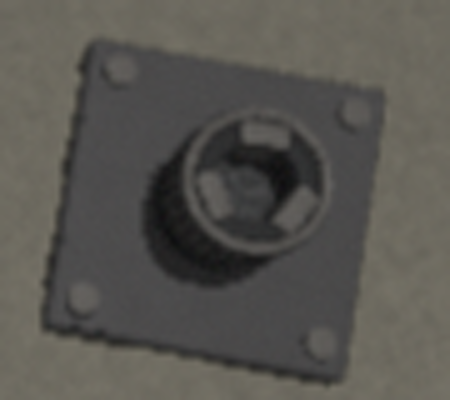

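The top picture gives the rack centre at about (0.543, 0.142), 9.4° off axis. The step drill is at about (0.548, 0.1115), and its top at about 0.073 matches the 72 mm expected. The chuck axis is at about (0.5755, -0.247), top at about 0.074. Next is a move helper, then the approach with the gripper at about 26 mm, so I can see how far the fingertips reach at that opening.

```bash
cat >> h.py <<'E'
def go(p,yaz=None):
    "deltas for target TCP p, tool-y azimuth deg"
    s=sense(); R=np.array(s["ee_rot"]); d=R.T@(np.array(p)-np.array(s["ee_pos"]))*100
    a=np.degrees(np.arctan2(R[1,1],R[0,1])); sp=0 if yaz is None else -np.radians((yaz-a+180)%360-180)
    print("cm",np.round(d,2),"spin",round(sp,3),"| pos",np.round(s["ee_pos"],4),"yaz",round(a,2),"tiltz",np.round(R[:,2],4),"q7",round(s["joint_positions"][6],1),"F",np.round(s["contact_force"],1),"gap",round(float(s["finger_gap"]),4),"t",round(s["time_s"],2))
E
python3 -c "
from h import *
go([.548,.1115,.20],9.4)"
```

```text
cm [ 55.36 -54.58   3.13] spin -1.392 | pos [ 0.21   -0.5886  0.2313] yaz -70.36 tiltz [-1.e-04  0.e+00 -1.e+00] q7 -8.9 F [-1.2 -0.8 -0.1] gap 0.0853 t 0.95
```

drive_tool([
  [0.3,14,-13.8,0,-0.35],
  [0.3,14,-13.8,0,-0.35],
  [0.3,14,-13.8,0,-0.35],
  [0.3,14,-13.8,0,-0.35],
  [0.3,14,-13.8,0,-0.35],
])

```text
time_s: 1.37
ee_pos: [0.297, -0.4081, 0.2316]
ee_rot: [[0.768, 0.641, 0.001], [0.641, -0.768, 0.001], [0.001, -0.0, -1.0]]
contact_force: [-0.1, 0.1, 0.4]
finger_gap: 0.0265
```

```bash
python3 -c "
from h import *
go([.548,.1115,.20],9.4)
c=shot('wrist','w1')"
```

```text
cm [ 52.57 -23.8    3.21] spin -1.039 | pos [ 0.297  -0.4081  0.2316] yaz -50.13 tiltz [ 8.e-04  7.e-04 -1.e+00] q7 -7.8 F [-0.1  0.1  0.4] gap 0.0265 t 1.37
```

View pics/w1.png

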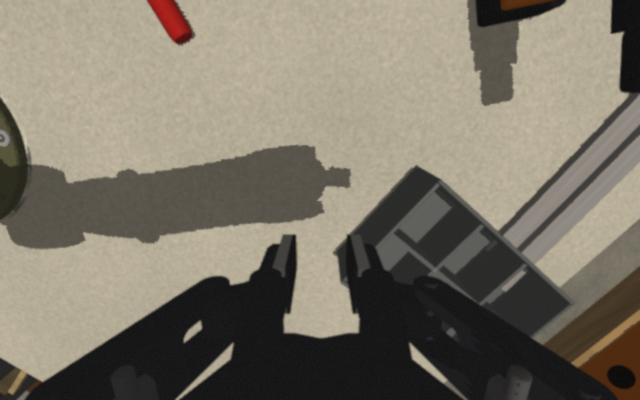

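The wrist view shows the finger ends at about (290,238) and (350,238), with the pads running down to row ~310. I'll put those pixels in the tool frame.

Run:
```python
from h import *
c=dict(np.load("w1.npz")); W=cloud(c); s=sense(); R=np.array(s["ee_rot"])
T=(W-np.array(s["ee_pos"]))@R*1000
m=(np.abs(T[...,2]+10)<70)&(np.abs(T[...,1])<50)&(np.abs(T[...,0])<40)
r,q=np.where(m)
for row in range(234,345,8):
    for col in (276,284,290,294,350,356,364,372):
        t=T[row,col]
        if np.isfinite(t).all() and abs(t[2])<150: print((row,col),np.round(t,1),end=' ')
    print()
q=T[m]; print(q[:,2].max(), np.percentile(q[:,2],[99.9,99,95]))
for lo in range(-30,10,2):
    k=q[(q[:,2]>=lo)&(q[:,2]<lo+2)]; 
    if len(k): print(lo,len(k),"y neg max",np.round(k[k[:,1]<0][:,1].max() if (k[:,1]<0).any() else 0,1),"y pos min",np.round(k[k[:,1]>0][:,1].min() if (k[:,1]>0).any() else 0,1),"x",np.round([k[:,0].min(),k[:,0].max()],1), "yr",np.round([k[:,1].min(),k[:,1].max()],1))
```

```text
(234, 284) [  5.2 -17.9  -4.7] (234, 290) [  5.2 -14.8  -4.7] (234, 294) [  5.2 -12.7  -4.6] (234, 350) [ 4.9 16.2 -4.4] (234, 356) [ 4.8 19.3 -4.1] 
(242, 284) [  5.5 -16.6 -14.9] (242, 290) [  5.4 -13.8 -14.7] (242, 294) [  3.1 -12.3  -9.9] (242, 350) [  5.1  15.2 -14.4] (242, 356) [  6.1  17.9 -16.3] 
(250, 276) [  1.8 -20.5 -15.9] (250, 284) [  5.6 -15.6 -23.5] (250, 290) [  5.4 -12.9 -23.1] (250, 294) [ -0.3 -12.3 -11.8] (250, 350) [  5.6  14.3 -23.7] (250, 356) [  5.6  17.  -23.8] (250, 364) [  5.4  20.7 -23.4] (250, 372) [  0.9  26.  -14.7] 
(258, 276) [  5.7 -18.1 -31.1] (258, 284) [  5.5 -14.7 -30.8] (258, 290) [  5.3 -12.2 -30.4] (258, 294) [ -1.8 -11.8 -17.2] (258, 350) [  2.6  14.2 -25.5] (258, 356) [  5.2  16.3 -30.5] (258, 364) [  4.7  19.9 -29.5] (258, 372) [  1.3  24.6 -23.4] 
(266, 276) [  5.5 -17.1 -37.4] (266, 284) [  4.6 -14.1 -36. ] (266, 290) [  3.3 -11.9 -33.7] (266, 294) [ -5.3 -11.8 -18.7] (266, 350) [ -0.4  14.1 -27.4] (266, 356) [  5.9  15.4 -38.4] (266, 372) [  1.9  23.2 -31.4] 
(274, 276) [  7.  -15.8 -45.9] (274, 284) [  3.  -13.7 -39.5] (274, 290) [  0.
[... 2033 characters left out ...]
 y neg max -11.7 y pos min 14.1 x [-13.4   6. ] yr [-25.5  27.6]
-18 122 y neg max -11.8 y pos min 14.0 x [-16.2   6.1] yr [-25.3  27.7]
-16 133 y neg max -11.8 y pos min 14.0 x [-16.7   5.9] yr [-25.1  27.2]
-14 122 y neg max -11.8 y pos min 14.0 x [-10.6   6.1] yr [-25.4  27.9]
-12 96 y neg max -11.9 y pos min 14.1 x [-16.2   6.3] yr [-24.4  27.6]
-10 108 y neg max -11.8 y pos min 14.0 x [-16.2   6. ] yr [-23.7  26.8]
-8 74 y neg max -11.8 y pos min 14.0 x [-11.5   5.9] yr [-22.2  20.6]
-6 45 y neg max -12.3 y pos min 14.1 x [-4.3  5.4] yr [-18.5  20.3]
-4 26 y neg max -11.8 y pos min 14.0 x [-15.6   4.6] yr [-12.4  18.3]
-2 5 y neg max -11.9 y pos min 14.1 x [-11.4  -9.4] yr [-12.5  14.1]
```

drive_tool([
  [0.3,19,-8.5,0,-0.4],
  [0.3,19,-8.5,0,-0.4],
  [0.3,19,-8.5,0,-0.4],
  [0.3,19,-8.5,0,-0.4],
  [0.3,19,-8.5,0,-0.4],
])

```text
time_s: 1.83
ee_pos: [0.3868, -0.2228, 0.233]
ee_rot: [[0.451, 0.893, 0.003], [0.893, -0.451, 0.002], [0.003, 0.001, -1.0]]
contact_force: [1.1, -0.2, 0.4]
finger_gap: 0.0255
```

```bash
python3 -c "
from h import *
go([.548,.1115,.20],9.4)"
```

```text
cm [37.09 -0.7   3.42] spin -0.632 | pos [ 0.3868 -0.2228  0.233 ] yaz -26.81 tiltz [ 0.0028  0.0024 -1.    ] q7 -10.7 F [ 1.1 -0.2  0.4] gap 0.0255 t 1.83
```

At a 26 mm opening, the pads' real ends are about 4 mm behind the TCP and the pad surface runs from there to about -40 mm. A grip with the TCP at 0.038 in the rack therefore covers the whole collar. In the chuck, the tips end up about 3 mm above the jaws.

drive_tool([
  [1,20.5,-0.4,1.5,-0.35],
  [1,20.5,-0.4,1.5,-0.35],
  [1,20.5,-0.4,1.5,-0.35],
  [1,20.5,-0.4,1.5,-0.35],
  [1,20.5,-0.4,1.5,-0.35],
])

```text
time_s: 2.25
ee_pos: [0.4765, -0.0363, 0.2188]
ee_rot: [[0.117, 0.993, 0.004], [0.993, -0.117, 0.002], [0.003, 0.003, -1.0]]
contact_force: [1.5, -0.3, -0.5]
finger_gap: 0.0836
```

```bash
python3 -c "
from h import *
go([.548,.1115,.20],9.4)"
```

```text
cm [15.52  5.35  1.94] spin -0.282 | pos [ 0.4765 -0.0363  0.2188] yaz -6.75 tiltz [ 0.0036  0.0022 -1.    ] q7 -21.9 F [ 1.5 -0.3 -0.5] gap 0.0836 t 2.25
```

drive_tool([
  [1,15.5,5.35,4,-0.282],
  [1,15.5,5.35,4,-0.282],
  [1,15.5,5.35,4,-0.282],
  [1,15.5,5.35,4,-0.282],
  [1,15.5,5.35,4,-0.282],
])

```text
time_s: 2.67
ee_pos: [0.5492, 0.1198, 0.1783]
ee_rot: [[-0.171, 0.985, 0.004], [0.985, 0.171, 0.008], [0.007, 0.005, -1.0]]
contact_force: [0.1, 0.6, 0.7]
finger_gap: 0.0855
```

drive_tool([
  [1,0,0,0,0],
  [1,0,0,0,0],
  [1,0,0,0,0],
])

```text
time_s: 2.92
ee_pos: [0.5491, 0.1187, 0.1783]
ee_rot: [[-0.17, 0.985, 0.004], [0.985, 0.17, 0.007], [0.007, 0.005, -1.0]]
contact_force: [-0.1, 0.0, 0.0]
finger_gap: 0.085
```

```bash
python3 -c "
from h import *
go([.548,.1115,.20],9.4)
c=shot('wrist','w2')
s=sense()
for t,z in (('stepdrill_collar',.051),('rack',0)):
    for d in tip_of(t,'wrist')[:3]: print(t,np.round(d['centre'],1),round(d['confidence'],2),np.round(atz(c,d['centre'],z),4))
W=cloud(c)
m=(W[...,2]>.045)&(W[...,2]<.1)&(W[...,0]>.51)&(W[...,0]<.59)&(W[...,1]>.08)&(W[...,1]<.14)
q=W[m]; print(len(q),q.min(0),q.max(0),np.median(q,0))
for zz in (.056,.0605,.065,.069):
  k=q[np.abs(q[:,2]-zz)<.0025]; print(zz,cv2.minEnclosingCircle(k[:,:2].astype(np.float32)))
"
```

```text
cm [-0.68 -0.22 -2.17] spin 0.007 | pos [0.5491 0.1187 0.1783] yaz 9.81 tiltz [ 0.0036  0.0074 -1.    ] q7 -27.7 F [-0.1  0.   0. ] gap 0.085 t 2.92
stepdrill_collar [193.2 315.2] 0.97 [0.5443 0.1147 0.051 ]
rack [156.2 315.2] 0.62 [0.5388 0.1427 0.    ]
630 [0.53346199 0.09968316 0.04626966] [0.55895991 0.12535235 0.07445607] [0.54587968 0.11570092 0.06320777]
0.056 ((0.5462766885757446, 0.11232680082321167), 0.013182427734136581)
0.0605 ((0.5462111830711365, 0.11229322850704193), 0.013167002238333225)
0.065 ((0.5461980104446411, 0.11223198473453522), 0.010456771589815617)
0.069 ((0.5466331839561462, 0.11262951791286469), 0.00797137152403593)
```

View pics/w2.png

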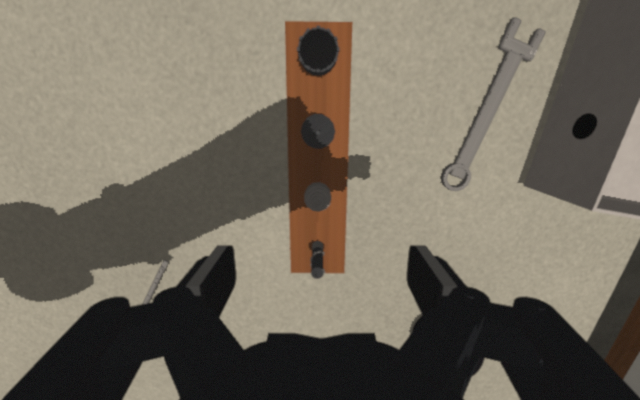

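The step drill is at (317,195) in the wrist picture, on the rack's second hole. The fitted collar circle has a radius of 13.2 mm, which matches the 26 mm collar, centred at (0.5463, 0.1123).

```bash
python3 -c "
from h import *
c=dict(np.load('w2.npz'));W=cloud(c);s=sense();R=np.array(s['ee_rot']);T=(W-np.array(s['ee_pos']))@R*1000
m=(T[...,2]>-45)&(T[...,2]<5)&(np.abs(T[...,1])<48)&(np.abs(T[...,0])<40)
q=T[m];print(q[q[:,1]<0][:,1].max(),q[q[:,1]>0][:,1].min(),q[:,0].min(),q[:,0].max(),np.percentile(q[:,2],99.5))
go([.5465,.1120,.090],9.4)"
```

```text
-42.42152273717772 41.618953081909495 -10.309750512711705 13.017923713213461 -14.4663990082462
cm [-0.59 -0.43  8.86] spin 0.006 | pos [0.5493 0.1179 0.1787] yaz 9.72 tiltz [ 0.0045  0.0071 -1.    ] q7 -27.7 F [-1.  -0.2 -0. ] gap 0.0854 t 3.07
```

drive_tool([
  [1,-0.67,-0.4,8,0],
  [1,-0.67,-0.4,8,0],
  [1,-0.67,-0.4,8,0],
  [1,-0.67,-0.4,8,0],
  [1,-0.67,-0.4,8,0],
])

```text
time_s: 3.48
ee_pos: [0.5478, 0.1114, 0.1005]
ee_rot: [[-0.168, 0.986, 0.006], [0.986, 0.168, 0.008], [0.007, 0.007, -1.0]]
contact_force: [0.8, 1.3, 0.2]
finger_gap: 0.0853
```

```bash
python3 -c "
from h import *
go([.5468,.1112,.038],9.4)"
```

```text
cm [-0.05 -0.15  6.24] spin 0.005 | pos [0.5478 0.1114 0.1005] yaz 9.69 tiltz [ 0.0062  0.0079 -0.9999] q7 -31.8 F [0.8 1.3 0.2] gap 0.0853 t 3.48
```

drive_tool([
  [1,-0.05,-0.15,6.2,0],
  [1,-0.05,-0.15,6.2,0],
  [1,-0.05,-0.15,6.2,0],
  [0.2,-0.05,-0.15,6.2,0],
  [0.2,-0.05,-0.15,6.2,0],
])

```text
time_s: 3.9
ee_pos: [0.5484, 0.1121, 0.0409]
ee_rot: [[-0.168, 0.986, 0.01], [0.986, 0.168, 0.009], [0.007, 0.011, -1.0]]
contact_force: [0.2, 1.0, 0.2]
finger_gap: 0.0643
```

drive_tool([
  [0.1,0,0,0,0],
  [0.1,0,0,0,0],
  [0.1,0,0,0,0],
])

```text
time_s: 4.15
ee_pos: [0.5492, 0.1123, 0.0423]
ee_rot: [[-0.168, 0.986, 0.012], [0.986, 0.168, 0.009], [0.007, 0.013, -1.0]]
contact_force: [0.4, 1.5, 3.6]
finger_gap: 0.0259
```

```bash
python3 -c "
from h import *
go([.5468,.1112,.038],9.4)
shot('wrist','w3')"
```

```text
cm [-0.07 -0.26  0.43] spin 0.005 | pos [0.5492 0.1123 0.0423] yaz 9.68 tiltz [ 0.012   0.0093 -0.9999] q7 -35.8 F [0.4 1.5 3.6] gap 0.0259 t 4.15
```

View pics/w3.png

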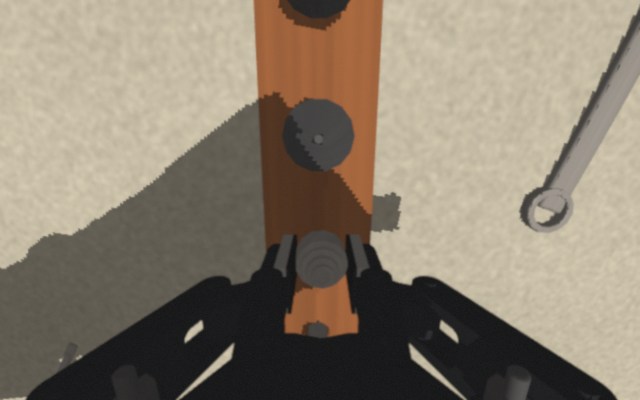

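The step drill, with its stepped head at (320,258), sits centred between the pads. The gap is 25.9 mm, which matches the collar. Lifting straight up.

drive_tool([
  [0.1,0.02,0.03,-2,0],
  [0.1,0.04,0.06,-5,0],
  [0.1,0.07,0.12,-9,0],
  [0.1,0.08,0.16,-12,0],
  [0.1,0.08,0.16,-12,0],
])

```text
time_s: 4.62
ee_pos: [0.5519, 0.114, 0.1687]
ee_rot: [[-0.168, 0.985, 0.021], [0.986, 0.168, 0.012], [0.008, 0.023, -1.0]]
contact_force: [1.4, 0.9, -0.9]
finger_gap: 0.0235
```

```bash
python3 -c "
from h import *
go([.5758,-.247,.17],-22)
c=shot('scene','s2')
cv2.imwrite('pics/s2c.png',cv2.resize(c['frame'][60:220,260:460,::-1],None,fx=4,fy=4,interpolation=2)[:600])"
```

```text
cm [-35.99  -3.71  -0.5 ] spin 0.553 | pos [0.5519 0.114  0.1687] yaz 9.69 tiltz [ 0.0211  0.0115 -0.9997] q7 -28.2 F [ 1.4  0.9 -0.9] gap 0.0235 t 4.62
```

View pics/s2c.png

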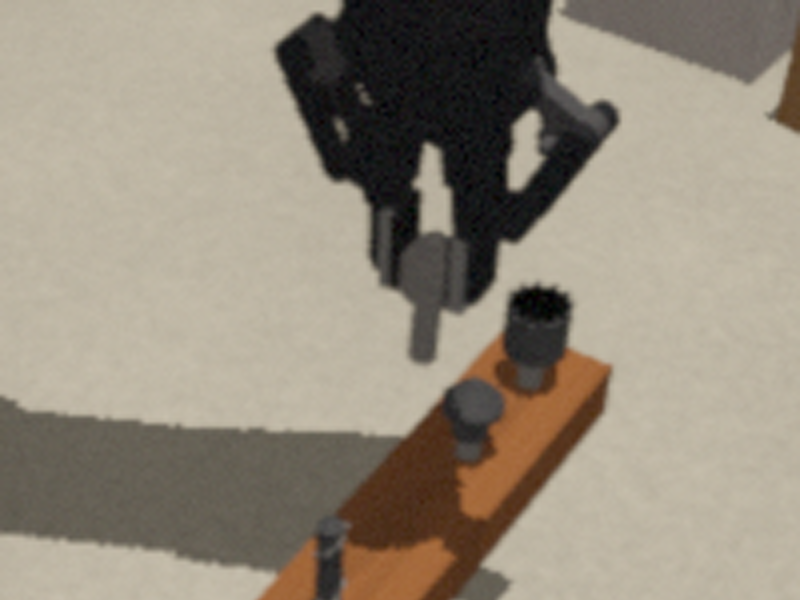

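drive_tool([
  [0.1,-18,-1.85,-0.5,0.28],
  [0.1,-18,-1.85,-0.5,0.28],
  [0.1,-18,-1.85,-0.5,0.28],
  [0.1,-18,-1.85,-0.5,0.28],
  [0.1,-18,-1.85,-0.5,0.28],
])

```text
time_s: 5.08
ee_pos: [0.5618, -0.0759, 0.1676]
ee_rot: [[0.119, 0.993, 0.015], [0.993, -0.119, 0.006], [0.008, 0.015, -1.0]]
contact_force: [-0.0, -1.0, -1.4]
finger_gap: 0.0235
```

```bash
python3 -c "
from h import *
go([.5758,-.247,.17],-22)"
```

```text
cm [-16.82   3.43  -0.32] spin 0.264 | pos [ 0.5618 -0.0759  0.1676] yaz -6.85 tiltz [ 0.0154  0.0059 -0.9999] q7 -22.4 F [-0.  -1.  -1.4] gap 0.0235 t 5.08
```

drive_tool([
  [0.1,-16.8,3.4,-0.3,0.264],
  [0.1,-16.8,3.4,-0.3,0.264],
  [0.1,-16.8,3.4,-0.3,0.264],
  [0.1,-16.8,3.4,-0.3,0.264],
  [0.1,-16.8,3.4,-0.3,0.264],
])

```text
time_s: 5.5
ee_pos: [0.5734, -0.2556, 0.1678]
ee_rot: [[0.382, 0.924, 0.012], [0.924, -0.382, 0.002], [0.006, 0.011, -1.0]]
contact_force: [-0.6, -1.6, -1.4]
finger_gap: 0.0235
```

drive_tool([
  [0.1,0,0,0,0],
  [0.1,0,0,0,0],
])

```text
time_s: 5.67
ee_pos: [0.5718, -0.2574, 0.1659]
ee_rot: [[0.385, 0.923, 0.009], [0.923, -0.385, 0.002], [0.005, 0.008, -1.0]]
contact_force: [-0.2, 0.2, -1.8]
finger_gap: 0.0233
```

Run:
```python
from h import *
go([.5758,-.247,.17],-22)
c=shot('wrist','w4'); 
for d in tip_of('chuck_mouth','wrist')[:3]: print(np.round(d['centre'],1),round(d['confidence'],2),np.round(atz(c,d['centre'],.074),4))
W=cloud(c); s=sense()
m=(W[...,2]>.070)&(W[...,2]<.079)&(W[...,0]>.53)&(W[...,0]<.62)&(W[...,1]>-.3)&(W[...,1]<-.19)
print(m.sum(),cv2.minEnclosingCircle(W[m][:,:2].astype(np.float32)))
R=np.array(s['ee_rot']);T=(W-np.array(s['ee_pos']))@R*1000
m=(T[...,2]>-40)&(T[...,2]<-8)&(np.abs(T[...,1])<48)&(np.abs(T[...,0])<40)
q=T[m];f=q
print('tool',[ (z,np.round([k.min(0)[:2],k.max(0)[:2]],1).tolist()) for z in range(-40,-8,4) for k in [f[(f[:,2]>z)&(f[:,2]<z+4)]] if len(k)])
c=shot('scene','s3'); cv2.imwrite('pics/s3c.png',cv2.resize(c['frame'][210:370,110:310,::-1],None,fx=3.75,fy=3.75,interpolation=2)[:600])
```

```text
cm [ 1.12 -0.03 -0.41] spin -0.011 | pos [ 0.5718 -0.2574  0.1659] yaz -22.66 tiltz [ 0.0091  0.002  -1.    ] q7 -18.5 F [-0.2  0.2 -1.8] gap 0.0233 t 5.67
[188.9 316.5] 0.59 [ 0.572 -0.247  0.074]
2551 ((0.5734192132949829, -0.24694710969924927), 0.028722288087010384)
tool [(-40, [[-14.9, -22.8], [8.2, 22.9]]), (-36, [[-15.0, -18.3], [7.9, 18.0]]), (-32, [[-15.6, -25.4], [8.0, 24.8]]), (-28, [[-15.0, -25.2], [7.9, 24.9]]), (-24, [[-14.9, -25.3], [7.8, 25.0]]), (-20, [[-14.0, -25.2], [8.9, 24.8]]), (-16, [[-16.0, -25.4], [9.2, 24.9]]), (-12, [[-14.5, -25.1], [9.0, 24.9]])]
```

View pics/w4.png

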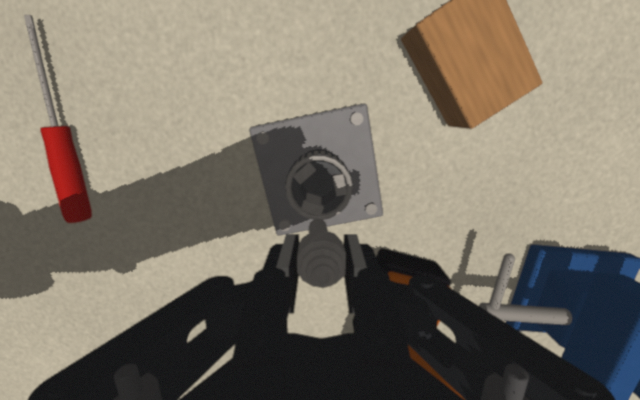

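View pics/s3c.png

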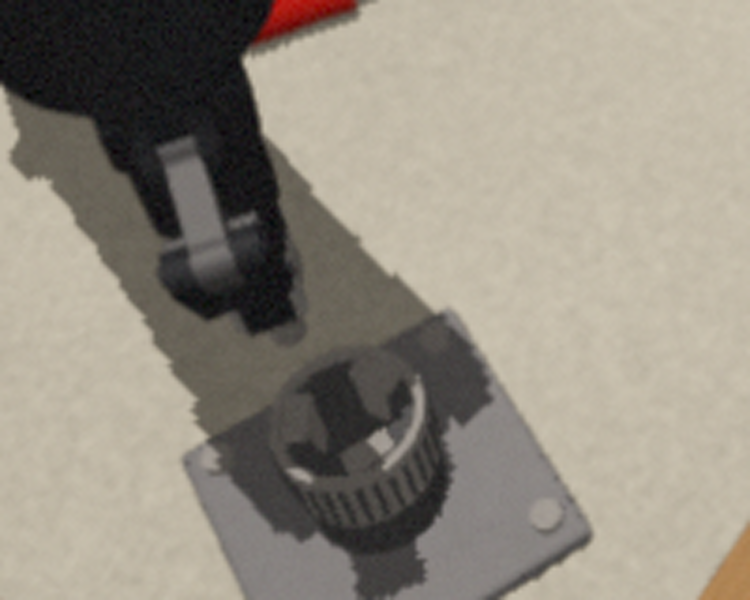

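Run:
```python
from h import *
c=dict(np.load('w4.npz')); W=cloud(c); s=sense()
print(s['time_s'])
R=np.array(s['ee_rot']);T=(W-np.array(s['ee_pos']))@R*1000
for a in range(-50,48,4):
    m=(T[...,2]>=a)&(T[...,2]<a+4)&(np.abs(T[...,1])<11)&(np.abs(T[...,0])<25)
    if m.sum()>3: q=T[m]; r,cc=np.where(m); print(a,m.sum(),"x",np.round(np.percentile(q[:,0],[2,98]),1),"y",np.round(np.percentile(q[:,1],[2,98]),1),"rows",r.min(),r.max(),"cols",cc.min(),cc.max())
i=cv2.resize(c['frame'][200:320,250:390,::-1],None,fx=5,fy=5,interpolation=2); i=np.clip(i.astype(float)*1.8,0,255).astype(np.uint8); cv2.imwrite('pics/w4c.png',i)
```

```text
5.8167
-30 313 x [-9.2  0.4] y [-4.4  4.6] rows 265 287 cols 311 334
-26 496 x [-11.7   2.9] y [-7.3  7.1] rows 257 287 cols 305 339
-22 502 x [-12.2   5.5] y [-9.5  9.2] rows 248 286 cols 300 343
-18 511 x [-13.6   7.9] y [-10.8  10.9] rows 239 286 cols 299 344
-14 153 x [-2.   8.1] y [-10.1  10.8] rows 236 274 cols 300 344
-10 132 x [1.6 8.2] y [-10.7  10.3] rows 233 248 cols 300 343
-6 124 x [1.5 8. ] y [-10.5  10.2] rows 230 244 cols 301 343
-2 9 x [1.5 7.5] y [-8.2 10. ] rows 230 241 cols 305 341
14 24 x [-0.7  1.5] y [-6.4  1.3] rows 227 231 cols 310 325
18 42 x [-2.1  1.1] y [-7.3  2.5] rows 225 232 cols 309 326
22 39 x [-4.5  0.9] y [-8.6  2.1] rows 223 232 cols 308 326
26 45 x [-4.3  1.2] y [-8.7  2. ] rows 220 230 cols 308 326
30 35 x [-4.1  0.8] y [-8.9  2. ] rows 219 227 cols 308 325
34 4 x [-4.6  0.1] y [-4.9  2.4] rows 219 226 cols 314 326
```

View pics/w4c.png

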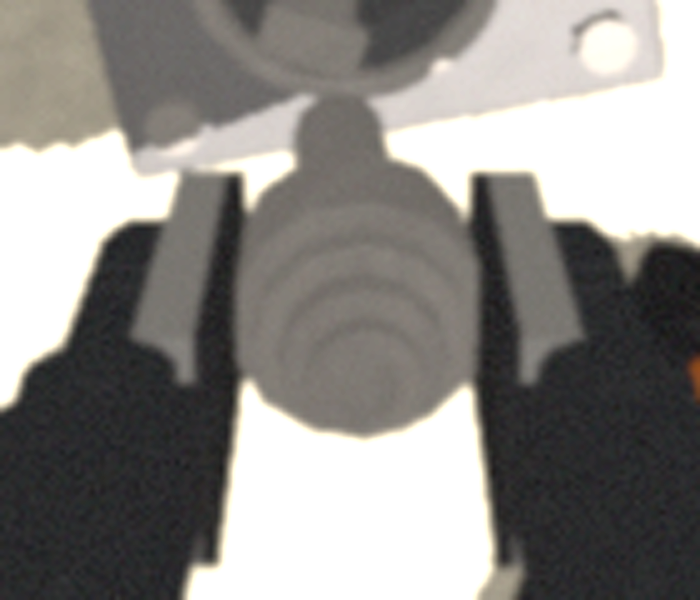

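Run:
```python
from h import *
c=dict(np.load('w4.npz')); s=sense()
R=np.array(s['ee_rot']);p=np.array(s['ee_pos'])
def proj(t):
    X=np.array(c['R'])@(R@(np.array(t)/1000)+p)+c['t']; return c['fy']*X[1]/X[2]+c['cy'], c['fx']*X[0]/X[2]+c['cx'], X[2]
for y in (0,):
  for z in (-34,-27,-20,-6,20,34): print(z,np.round(proj((-5,y,z)),3))
W=cloud(c);T=(W-p)@R*1000
for a in range(-36,44,3):
    m=(T[...,2]>=a)&(T[...,2]<a+3)&(np.abs(T[...,1])<16)&(np.abs(T[...,0])<25)
    if m.sum()>3: q=T[m]; print(a,m.sum(),"y",np.round([q[:,1].min(),q[:,1].max()],1))
# shank image edges rows
g=c['frame'].mean(2)
for r in (221,224,227,230): print(r,np.round(g[r,300:336],0).astype(int).tolist(), np.round(T[r,300:336,2]).tolist())
print(cv2.__version__)
```

```text
-34 [2.87322e+02 3.21759e+02 1.25000e-01]
-27 [2.78252e+02 3.21779e+02 1.31000e-01]
-20 [2.70064e+02 3.21797e+02 1.38000e-01]
-6 [2.55868e+02 3.21829e+02 1.51000e-01]
20 [2.35237e+02 3.21875e+02 1.76000e-01]
34 [2.26373e+02 3.21895e+02 1.90000e-01]
-36 145 y [-15.8  16. ]
-33 155 y [-15.9  16. ]
-30 248 y [-16.   15.9]
-27 477 y [-16.   15.8]
-24 470 y [-15.8  15.9]
-21 569 y [-16.   15.9]
-18 489 y [-15.9  15.8]
-15 318 y [-15.8  16. ]
-12 181 y [-16.   15.9]
-9 145 y [-16.   15.7]
-6 136 y [-15.8  15.9]
-3 56 y [-12.4  14.2]
15 24 y [-7.   1.9]
18 29 y [-7.7  2.5]
21 31 y [-7.9  2.5]
24 34 y [-8.6  2.5]
27 32 y [-8.8  2.6]
30 29 y [-9.  2.]
33 10 y [-7.   2.7]
221 [59, 63, 72, 81, 96, 107, 109, 113, 117, 114, 107, 90, 74, 64, 61, 62, 61, 62, 61, 61, 61, 61, 61, 71, 90, 106, 114, 117, 119, 119, 120, 118, 118, 118, 118, 117] [153.0, 154.0, 154.0, 153.0, 153.0, 153.0, 154.0, 153.0, 155.0, 154.0, 153.0, 34.0, 31.0, 31.0, 30.0, 29.0, 29.0, 29.0, 28.0, 29.0, 31.0, 31.0, 30.0, 33.0, 154.0, 153.0, 155.0, 153.0, 154.0, 154.0, 153.0, 153.0, 154.0, 154.0, 154.0, 155.0]
224 [117, 117, 116, 116
[... 487 characters left out ...]
, 60, 65, 92, 133, 157, 163, 167, 171, 172, 172, 172, 171] [154.0, 154.0, 154.0, 154.0, 154.0, 154.0, 153.0, 154.0, 31.0, 25.0, 24.0, 23.0, 20.0, 21.0, 20.0, 19.0, 20.0, 19.0, 17.0, 19.0, 19.0, 20.0, 20.0, 20.0, 23.0, 24.0, 28.0, 165.0, 166.0, 166.0, 165.0, 165.0, 165.0, 166.0, 165.0, 164.0]
230 [117, 118, 122, 126, 129, 135, 139, 131, 109, 81, 64, 59, 62, 62, 61, 60, 60, 60, 61, 61, 63, 62, 62, 64, 62, 62, 71, 104, 141, 157, 164, 167, 170, 171, 172, 174] [153.0, 154.0, 154.0, 154.0, 153.0, 156.0, 154.0, 165.0, 28.0, 23.0, 19.0, 18.0, 18.0, 16.0, 15.0, 17.0, 15.0, -2.0, -2.0, -1.0, -2.0, -3.0, -3.0, -2.0, -2.0, 18.0, 21.0, 166.0, 166.0, 165.0, 165.0, 165.0, 166.0, 165.0, 166.0, 166.0]
4.12.0
```

The wrist view shows the drill firmly held but leaning about 4° in the jaw direction: the shank end is at column 317 instead of 322. It was probably rocked by the hole's play during the lift. Its flat end will right it in the chuck, so I'll aim the shank end at the axis. I'll move closer, let it settle and measure again.

drive_tool([
  [0.1,1.36,0.14,2,0],
  [0.1,1.36,0.14,3,0],
  [0.1,1.36,0.14,3,0],
  [0.1,1.36,0.14,3,0],
  [0.1,1.36,0.14,3,0],
])

```text
time_s: 6.23
ee_pos: [0.5804, -0.2408, 0.1381]
ee_rot: [[0.379, 0.925, 0.012], [0.925, -0.379, 0.003], [0.007, 0.01, -1.0]]
contact_force: [-0.2, -0.5, -1.1]
finger_gap: 0.0232
```

```bash
cat > m.py <<'E'
from h import *
import sys
tag=sys.argv[1]
for k in range(2):
    c=shot('wrist',tag); s=sense()
W=cloud(c); R=np.array(s['ee_rot']);p=np.array(s['ee_pos']);T=(W-p)@R*1000
m=(T[...,2]>-40)&(T[...,2]<-8)&(np.abs(T[...,1])<28)&(np.abs(T[...,1])>13.5)&(np.abs(T[...,0])<40)
print('fingers x',np.round(np.percentile(T[m][:,0],[.5,99.5]),1),'inner y')
m=(T[...,2]>20)&(T[...,2]<34)&(np.abs(T[...,1])<13)&(np.abs(T[...,0])<20); q=T[m]
lab=cv2.connectedComponents(m.astype(np.uint8))
if m.sum(): a=[q[:,0].max()-6, (q[:,1].min()+q[:,1].max())/2, 32]; print('shank',np.round([q.min(0),q.max(0)],1).tolist(),'axis est',np.round(a,1)); print('bottom world',np.round(R@(np.array(a)/1000)+p,4))
m=(W[...,2]>.070)&(W[...,2]<.079)&(W[...,0]>.53)&(W[...,0]<.62)&(W[...,1]>-.3)&(W[...,1]<-.19)&(T[...,2]>45)
print('chuck',m.sum(),cv2.minEnclosingCircle(W[m][:,:2].astype(np.float32)))
for d in tip_of('chuck_mouth','wrist')[:1]: print(np.round(d['centre'],1),round(d['confidence'],2),np.round(atz(c,d['centre'],.074),4))
go([.5752,-.247,.0783])
E
python3 m.py w5
```

```text
fingers x [-7.3 12. ] inner y
shank [[0.1, -9.1, 20.2], [6.1, 2.5, 32.5]] axis est [ 0.1 -3.3 32. ]
bottom world [ 0.5779 -0.2398  0.1064]
chuck 2149 ((0.573683500289917, -0.24657535552978516), 0.028532974421977997)
[220.6 317.2] 0.96 [ 0.5748 -0.2473  0.074 ]
cm [-0.77 -0.33  6.  ] spin 0 | pos [ 0.5805 -0.2413  0.1383] yaz -22.31 tiltz [ 0.0126  0.0028 -0.9999] q7 -20.8 F [-0.2 -0.1 -1.5] gap 0.0234 t 6.38
```

View pics/w5.png

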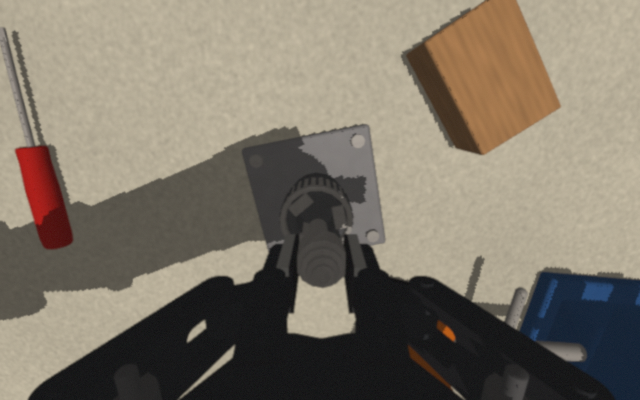

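drive_tool([
  [0.1,-0.75,-0.08,0,0],
  [0.1,-0.75,-0.08,1,0],
  [0.1,-0.75,-0.08,2,0],
  [0.1,-0.75,-0.08,2,0],
  [0.1,-0.75,-0.08,2,0],
])

```text
time_s: 6.8
ee_pos: [0.5763, -0.2477, 0.117]
ee_rot: [[0.38, 0.925, 0.01], [0.925, -0.38, 0.004], [0.007, 0.008, -1.0]]
contact_force: [0.7, 0.1, -0.8]
finger_gap: 0.0237
```

```bash
python3 m.py w6; python3 -c "
from h import *
c=shot('scene','s6'); cv2.imwrite('pics/s6c.png',cv2.resize(c['frame'][210:370,110:310,::-1],None,fx=3.75,fy=3.75,interpolation=2)[:600])"
```

```text
fingers x [-9.4 11.7] inner y
shank [[-0.1, -9.4, 20.2], [5.9, 2.2, 32.9]] axis est [-0.1 -3.6 32. ]
bottom world [ 0.5742 -0.2462  0.086 ]
chuck 466 ((0.5738401412963867, -0.24666613340377808), 0.028624078258872032)
[220.5 314.4] 0.6 [ 0.5725 -0.2458  0.074 ]
cm [-0.05 -0.27  4.  ] spin 0 | pos [ 0.5773 -0.2476  0.1183] yaz -22.3 tiltz [ 0.0128  0.003  -0.9999] q7 -20.9 F [-1.   0.1 -0.8] gap 0.0231 t 6.95
```

View pics/w6.png

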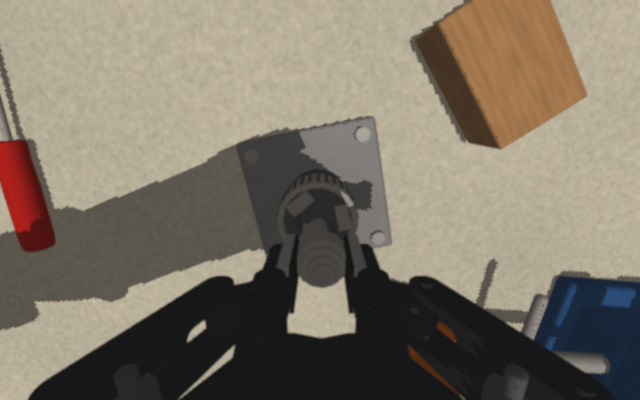

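View pics/s6c.png

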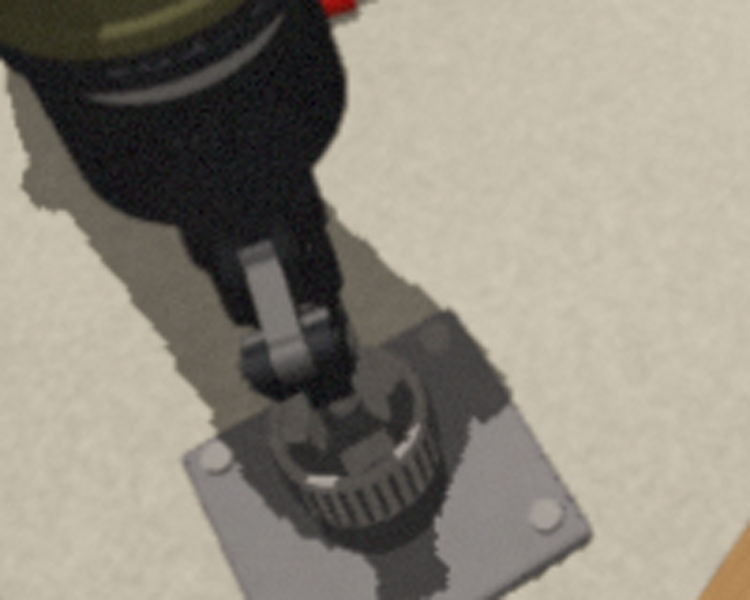

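The wrist camera puts the shank end at (0.5742, -0.2462), and the same camera puts the chuck at (0.5738, -0.2467). The scene view shows the shank over the bore at (342,405). Lowering now.

drive_tool([
  [0.1,0,-0.01,1,0],
  [0.1,-0.02,-0.02,2,0],
  [0.1,-0.02,-0.03,3,0],
  [0.1,-0.02,-0.03,3.4,0],
  [0.1,-0.02,-0.03,3.4,0],
])

```text
time_s: 7.42
ee_pos: [0.5765, -0.2474, 0.0825]
ee_rot: [[0.379, 0.925, 0.01], [0.925, -0.379, 0.004], [0.008, 0.008, -1.0]]
contact_force: [0.1, 0.5, -1.4]
finger_gap: 0.0233
```

```bash
python3 m.py w7
```

```text
fingers x [-9.6 11.8] inner y
shank [[-6.4, -9.5, 20.0], [6.0, 10.0, 33.5]] axis est [ 0.   0.2 32. ]
bottom world [ 0.5781 -0.2475  0.0521]
chuck 0 ((0.0, 0.0), 0.0)
[244.  317.8] 0.78 [ 0.5742 -0.2479  0.074 ]
cm [-0.05 -0.26  0.62] spin 0 | pos [ 0.5777 -0.2476  0.0845] yaz -22.29 tiltz [ 0.0133  0.0029 -0.9999] q7 -22.3 F [ 0.3 -0.1 -0.7] gap 0.0233 t 7.57
```

View pics/w7.png

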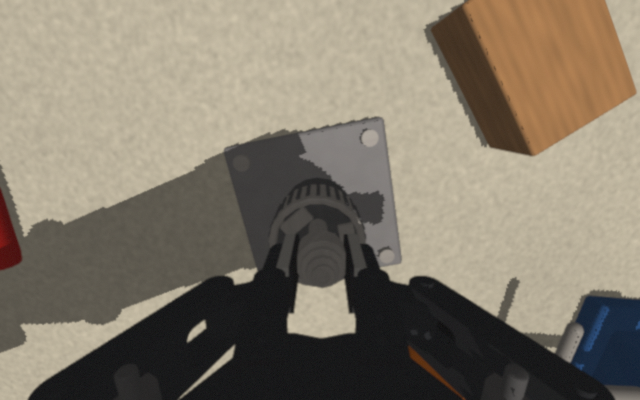

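drive_tool([
  [0.1,0,0,0.2,0],
  [0.1,0,0,0.35,0],
  [0.1,0,0,0.35,0],
])

```text
time_s: 7.82
ee_pos: [0.5778, -0.2477, 0.081]
ee_rot: [[0.379, 0.925, 0.013], [0.925, -0.379, 0.003], [0.008, 0.011, -1.0]]
contact_force: [-0.1, 1.1, -0.7]
finger_gap: 0.0235
```

drive_tool([
  [0.1,0,0,0.15,0],
  [0.1,0,0,0.3,0],
  [0.1,0,0,0.3,0],
])

```text
time_s: 8.07
ee_pos: [0.5781, -0.2476, 0.0786]
ee_rot: [[0.379, 0.925, 0.014], [0.925, -0.379, 0.002], [0.008, 0.012, -1.0]]
contact_force: [-1.1, 0.8, 2.7]
finger_gap: 0.0235
```

drive_tool([
  [0.1,0,0,0.2,0],
  [0.1,0,0,0.2,0],
])

```text
time_s: 8.23
ee_pos: [0.5784, -0.2475, 0.0784]
ee_rot: [[0.379, 0.925, 0.015], [0.925, -0.379, 0.001], [0.007, 0.013, -1.0]]
contact_force: [-4.1, 0.5, 13.0]
finger_gap: 0.0235
```

```bash
python3 m.py w8; python3 -c "
from h import *
c=dict(np.load('w8.npz'));i=cv2.resize(c['frame'][200:320,250:390,::-1],None,fx=5,fy=5,interpolation=2); i=np.clip(i.astype(float)*1.8,0,255).astype(np.uint8); cv2.imwrite('pics/w8c.png',i)"
```

```text
fingers x [-7.8 11.9] inner y
shank [[-6.9, -12.5, 20.0], [5.9, 8.5, 33.9]] axis est [-0.1 -2.  32. ]
bottom world [ 0.577  -0.2469  0.0464]
chuck 0 ((0.0, 0.0), 0.0)
cm [-0.07 -0.31  0.01] spin 0 | pos [ 0.5784 -0.2476  0.0785] yaz -22.3 tiltz [ 0.0151  0.0013 -0.9999] q7 -22.6 F [-4.5  0.7 13.4] gap 0.0234 t 8.38
```

View pics/w8c.png

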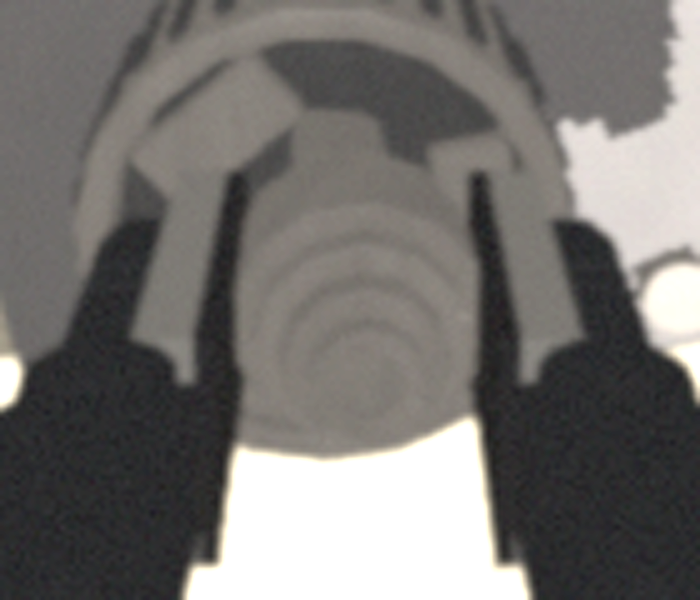

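Contact is 13 N at TCP z 0.0784, against an expected 0.0783, so the drill is on the bore's bottom. I'll ease the pressure and open in small steps so it can right itself.

drive_tool([
  [0.1,0,0,-0.15,0],
  [0.1,0,0,-0.15,0],
  [0.33,0,0,-0.15,0],
  [0.33,0,0,-0.15,0],
  [0.33,0,0,-0.15,0],
])

```text
time_s: 8.8
ee_pos: [0.5783, -0.2476, 0.0797]
ee_rot: [[0.379, 0.925, 0.015], [0.925, -0.379, 0.002], [0.007, 0.013, -1.0]]
contact_force: [0.1, 0.2, 0.6]
finger_gap: 0.0282
```

```bash
python3 -c "
from h import *
go([.5752,-.247,.0783])
c=shot('wrist','w9');i=cv2.resize(c['frame'][200:320,250:390,::-1],None,fx=5,fy=5,interpolation=2); i=np.clip(i.astype(float)*1.8,0,255).astype(np.uint8); cv2.imwrite('pics/w9c.png',i)"
```

```text
cm [-0.06 -0.31  0.13] spin 0 | pos [ 0.5783 -0.2476  0.0797] yaz -22.3 tiltz [ 0.0149  0.0015 -0.9999] q7 -22.6 F [0.1 0.2 0.6] gap 0.0282 t 8.8
```

View pics/w9c.png

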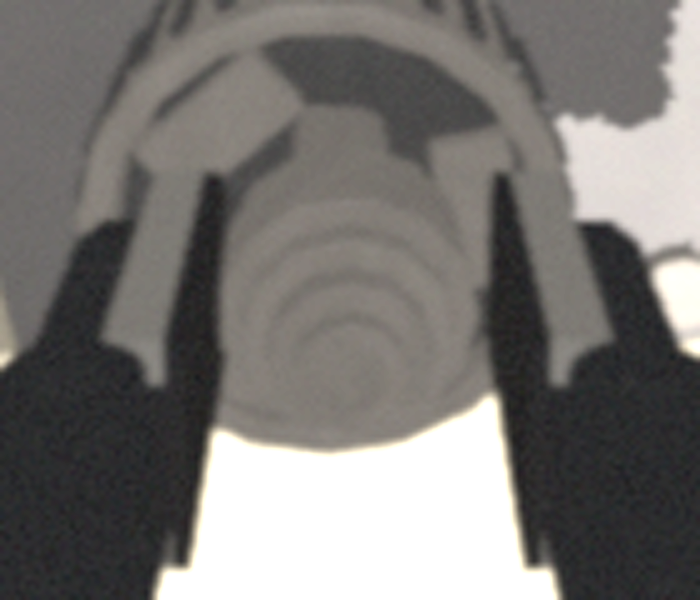

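The steps and shank now line up better in the picture, at columns ~350 and ~342. Opening fully before rising.

drive_tool([
  [0.45,0,0,0,0],
  [0.6,0,0,0,0],
  [1,0,0,0,0],
  [1,0,0,0,0],
])

```text
time_s: 9.18
ee_pos: [0.5783, -0.2476, 0.0796]
ee_rot: [[0.379, 0.925, 0.015], [0.925, -0.379, 0.002], [0.007, 0.013, -1.0]]
contact_force: [0.2, 0.0, 0.7]
finger_gap: 0.0732
```

drive_tool([
  [1,0,0.05,-2,0],
  [1,0.03,0.07,-5,0],
  [1,0.03,0.07,-7,0],
  [1,0.03,0.07,-7,0],
  [1,0.03,0.07,-7,0],
])

```text
time_s: 9.6
ee_pos: [0.5787, -0.2479, 0.1509]
ee_rot: [[0.38, 0.925, 0.017], [0.925, -0.38, 0.0], [0.007, 0.016, -1.0]]
contact_force: [0.2, -0.5, -1.5]
finger_gap: 0.085
```

```bash
cat > chk.py <<'E'
from h import *
import sys
tag=sys.argv[1]; c=shot('wrist',tag+'w'); c2=shot('scene',tag+'s'); s=sense()
cv2.imwrite(f'pics/{tag}sc.png',np.clip(cv2.resize(c2['frame'][210:370,110:310,::-1],None,fx=3.75,fy=3.75,interpolation=2)[:600]*1.3,0,255).astype(np.uint8))
W=cloud(c)
near=(np.abs(W[...,0]-.575)<.05)&(np.abs(W[...,1]+.247)<.05)
m=near&(np.abs(W[...,2]-.074)<.003); print('ring',m.sum(),cv2.minEnclosingCircle(W[m][:,:2].astype(np.float32)))
for z in (.0935,.0965,.099,.103,.106):
    m=near&(np.abs(W[...,2]-z)<.0015)&(np.hypot(W[...,0]-.575,W[...,1]+.247)<.025)
    if m.sum()>4: print(z,m.sum(),cv2.minEnclosingCircle(W[m][:,:2].astype(np.float32)))
m=near&(np.hypot(W[...,0]-.575,W[...,1]+.247)<.025); print('top z',np.nanpercentile(W[m][:,2],[98,99.5,100]))
for d in tip_of('stepdrill_collar','wrist')[:1]: print('collar net',np.round(atz(c,d['centre'],.087),4),d['confidence'])
go([.575,-.247,.043])
E
python3 chk.py a1
```

```text
ring 2305 ((0.5736848711967468, -0.24663493037223816), 0.028511757031083107)
0.0935 102 ((0.5751857161521912, -0.24614907801151276), 0.013123666867613792)
0.0965 224 ((0.5758050084114075, -0.24605830013751984), 0.013037105090916157)
0.099 237 ((0.5766301155090332, -0.24664855003356934), 0.011481543071568012)
0.103 183 ((0.5754519701004028, -0.24633432924747467), 0.00815456174314022)
0.106 149 ((0.575767993927002, -0.24687941372394562), 0.006656233686953783)
top z [0.25300634 0.25367879 0.25484427]
collar net [ 0.5731 -0.2453  0.087 ] 0.77
cm [-0.1  -0.35 10.55] spin 0 | pos [ 0.5773 -0.2476  0.1485] yaz -22.3 tiltz [ 0.013   0.0021 -0.9999] q7 -19.9 F [ 0.3  0.  -0.4] gap 0.0854 t 9.75
```

View pics/a1w.png

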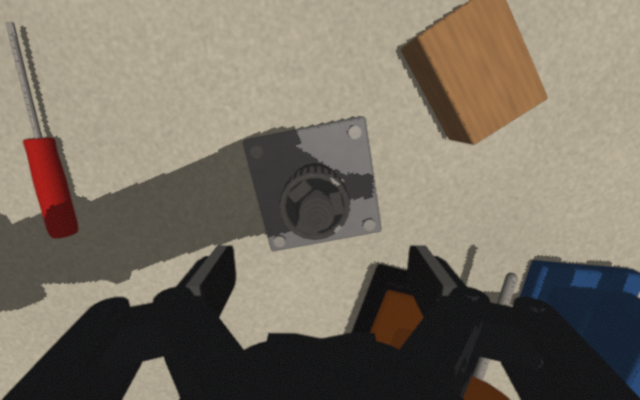

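View pics/a1sc.png

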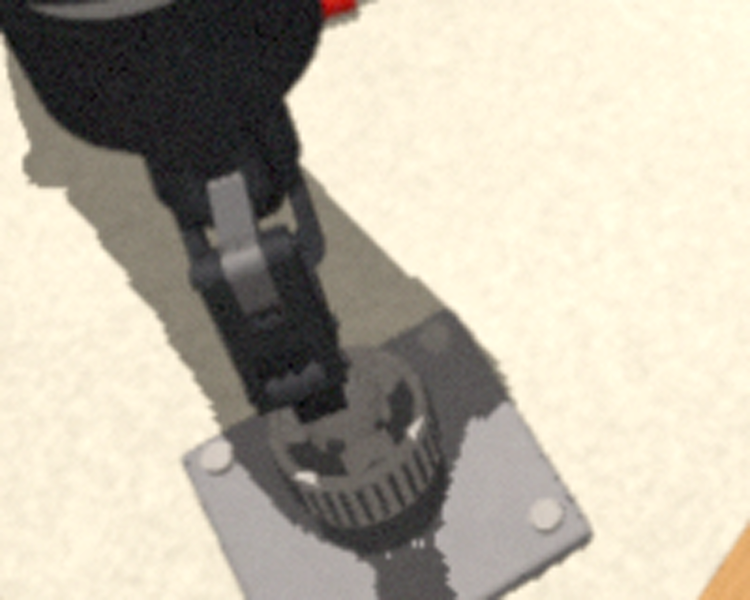

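The drill stands upright in the bore. Its step circles are centred at about (0.5758, -0.2463), 2 mm from the ring's centre at (0.5737, -0.2466). Next I'll work out the finger centre relative to the ring for gripping the sleeve.

```bash
cat > ctr.py <<'E'
from h import *
import sys
c=shot('wrist',sys.argv[1]); s=sense(); W=cloud(c); R=np.array(s['ee_rot']);p=np.array(s['ee_pos']);T=(W-p)@R*1000
m=(T[...,2]>-45)&(T[...,2]<0)&(np.abs(T[...,1])<47)&(np.abs(T[...,1])>36)&(np.abs(T[...,0])<40)
q=T[m]; print('finger inner y',q[q[:,1]<0][:,1].max(),q[q[:,1]>0][:,1].min(),'x',np.percentile(q[:,0],[.5,99.5]),'z max',np.percentile(q[:,2],99.5))
near=(np.abs(W[...,0]-.575)<.05)&(np.abs(W[...,1]+.247)<.05)
m=near&(np.abs(W[...,2]-.074)<.003); (x,y),r=cv2.minEnclosingCircle(W[m][:,:2].astype(np.float32)); print('ring',x,y,r,'in tool',np.round((np.array([x,y,.074])-p)@R*1000,1))
go([.5745,-.247,.046])
E
python3 ctr.py w10
```

```text
finger inner y -42.55249571730522 41.36264061644354 x [-10.66021494  11.6412457 ] z max -15.219936066570275
ring 0.5735851526260376 -0.246550515294075 0.028499718755483627 in tool [-1.  -4.6 74.4]
cm [-0.12 -0.39 10.24] spin 0 | pos [ 0.5773 -0.2476  0.1484] yaz -22.3 tiltz [ 0.0129  0.0023 -0.9999] q7 -19.9 F [-0.5 -0.1 -0. ] gap 0.0854 t 9.8
```

drive_tool([
  [1,-0.13,-0.39,2,0],
  [1,-0.13,-0.39,5,0],
  [1,-0.13,-0.39,7.5,0],
  [1,-0.13,-0.39,8.5,0],
  [1,-0.13,-0.39,8.5,0],
])

```text
time_s: 10.22
ee_pos: [0.5723, -0.2465, 0.0602]
ee_rot: [[0.379, 0.925, 0.007], [0.925, -0.379, 0.005], [0.007, 0.005, -1.0]]
contact_force: [0.4, 0.1, 0.3]
finger_gap: 0.0855
```

```bash
python3 ctr.py w11
```

```text
finger inner y -43.83228966774665 40.318766668027344 x [-10.89679368  11.50331723] z max -12.974067918109904
ring 0.5715758800506592 -0.24599574506282806 0.0440123975276947 in tool [ -0.   -2.  -11.9]
cm [-0.01  0.08  1.62] spin 0 | pos [ 0.5736 -0.2467  0.0622] yaz -22.28 tiltz [ 0.0102  0.0036 -0.9999] q7 -23.2 F [ 0.5 -0.9  0.3] gap 0.0853 t 10.27
```

View pics/w11.png

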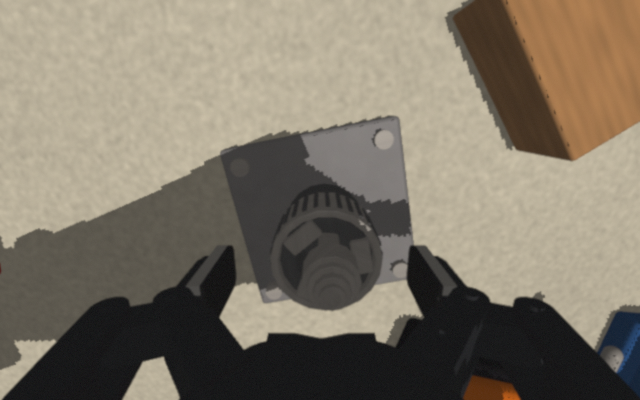

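The ring spans columns 272 to 382, and the finger midpoint is at column 321. I'll recompute the ring fit without the finger points.

```bash
python3 -c "
from h import *
c=dict(np.load('w11.npz'));s=sense();W=cloud(c);R=np.array(s['ee_rot']);p=np.array(s['ee_pos'])
m=(np.abs(W[...,2]-.074)<.003)&(np.hypot(W[...,0]-.574,W[...,1]+.2467)<.033)
(x,y),r=cv2.minEnclosingCircle(W[m][:,:2].astype(np.float32)); print(x,y,r,(np.array([x,y,.06])-p)@R*1000)
go([.574,-.2467,.046])"
```

```text
0.5738233327865601 -0.24693405628204346 0.02862890064716339 [-0.14557389  0.30597024  2.15768179]
cm [0.   0.03 1.62] spin 0 | pos [ 0.5736 -0.2467  0.0622] yaz -22.28 tiltz [ 0.0102  0.0036 -0.9999] q7 -23.2 F [ 0.5 -0.9  0.3] gap 0.0853 t 10.27
```

drive_tool([
  [1,0,0.2,1.4,0],
  [1,0,0.2,1.6,0],
  [1,0,0.2,1.6,0],
])

```text
time_s: 10.52
ee_pos: [0.5756, -0.2474, 0.046]
ee_rot: [[0.379, 0.925, 0.01], [0.925, -0.379, 0.004], [0.007, 0.008, -1.0]]
contact_force: [-1.2, -0.5, -0.8]
finger_gap: 0.085
```

```bash
sed -i "s/near=.*/near=np.hypot(W[...,0]-.574,W[...,1]+.2467)<.033/" ctr.py; python3 ctr.py w12
```

```text
finger inner y -42.71889246901351 41.23057384203339 x [-10.73739343  11.6539545 ] z max -14.416772762907089
ring 0.574222981929779 -0.24661216139793396 0.028440330177545547 in tool [  0.4  -1.5 -27.5]
cm [-0.01 -0.13  0.05] spin 0 | pos [ 0.5758 -0.2474  0.0465] yaz -22.28 tiltz [ 0.0104  0.0035 -0.9999] q7 -23.8 F [-0.  -0.8  0.7] gap 0.0854 t 10.57
```

View pics/w12.png

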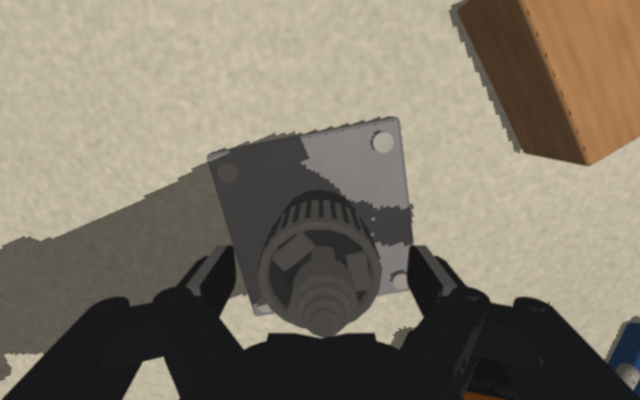

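The ring is within 1 mm of the finger centre on both axes. Closing on the sleeve.

drive_tool([
  [0.4,0,-0.06,0,0],
  [0.4,0,-0.06,0,0],
  [0.4,0,-0.06,0,0],
  [0.4,0,-0.06,0,0],
  [0.4,0,-0.06,0,0],
])

```text
time_s: 10.98
ee_pos: [0.575, -0.2472, 0.0477]
ee_rot: [[0.379, 0.925, 0.01], [0.926, -0.379, 0.003], [0.006, 0.009, -1.0]]
contact_force: [-2.4, 1.4, 8.0]
finger_gap: 0.054
```

```bash
python3 ctr.py w13; python3 -c "
from h import *; print(sense()['ft_torque'])"
```

```text
finger inner y -36.11350184943764 36.022409822495256 x [ 6.19296655 11.67191276] z max -12.391947385685247
ring 0.5753171443939209 -0.24343939125537872 0.03206360712647438 in tool [  3.7  -0.8 -26.3]
cm [-0.01 -0.05  0.17] spin 0 | pos [ 0.575  -0.2471  0.0477] yaz -22.25 tiltz [ 0.0103  0.0028 -0.9999] q7 -23.8 F [-2.7  2.1  8.3] gap 0.0539 t 11.03
[0.23633032 0.75520201 0.17925392]
```

View pics/w13.png

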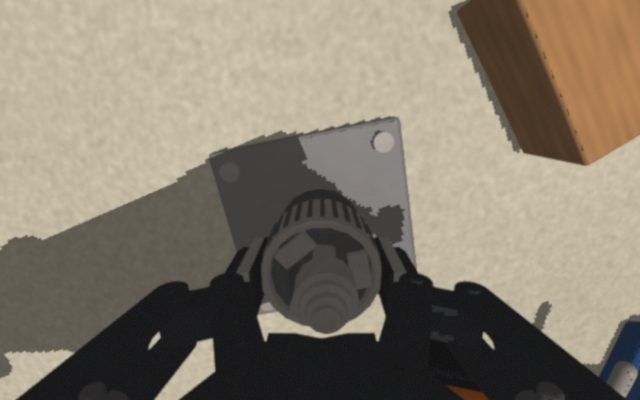

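The fingers are on the sleeve and the gap reads 54 mm. Now turning clockwise, which is positive spin.

drive_tool([
  [0.4,0,0,0,0.1],
  [0.4,0,0,0,0.2],
  [0.4,0,0,0,0.3],
  [0.4,0,0,0,0.4],
  [0.4,0,0,0,0.5],
])

```text
time_s: 11.45
ee_pos: [0.5752, -0.2474, 0.0479]
ee_rot: [[0.778, 0.628, 0.011], [0.628, -0.778, 0.002], [0.01, 0.005, -1.0]]
contact_force: [1.7, -0.2, -4.8]
finger_gap: 0.0538
```

```bash
python3 -c "
from h import *; go([.5745,-.247,.0475]); print(sense()['ft_torque'])"; python3 ctr.py w14|tail -1
```

```text
cm [-0.03 -0.08  0.04] spin 0 | pos [ 0.5752 -0.2474  0.0479] yaz -51.12 tiltz [ 0.0111  0.0022 -0.9999] q7 -46.3 F [ 1.7 -0.2 -4.8] gap 0.0538 t 11.45
[-0.57031363 -0.33055964  0.40517476]
cm [-0.04 -0.08  0.19] spin 0 | pos [ 0.5753 -0.2473  0.0479] yaz -51.52 tiltz [ 0.0112  0.0022 -0.9999] q7 -46.6 F [ 1.3  0.  -5. ] gap 0.0541 t 11.5
```

View pics/w14.png

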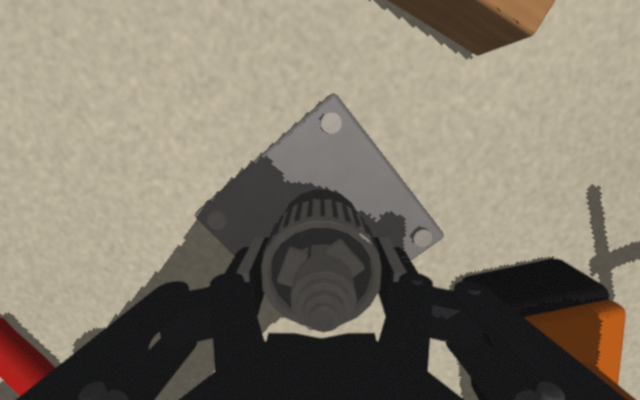

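The hand has turned 29°. The jaws, at (292,265) and (347,262), have moved inward while the drill stays upright, and the torque is 0.4 N m. Continuing.

drive_tool([
  [0.4,-0.03,-0.05,0,0.1],
  [0.4,-0.03,-0.05,0,0.2],
  [0.4,-0.03,-0.05,0,0.3],
  [0.4,-0.03,-0.05,0,0.4],
  [0.4,-0.03,-0.05,0,0.5],
])

```text
time_s: 11.92
ee_pos: [0.5754, -0.2477, 0.0479]
ee_rot: [[0.985, 0.17, 0.012], [0.17, -0.985, 0.001], [0.012, 0.001, -1.0]]
contact_force: [2.0, -0.6, -5.8]
finger_gap: 0.0537
```

```bash
python3 -c "
from h import *; go([.5745,-.247,.0475]); print(sense()['ft_torque'])"; python3 ctr.py w15|tail -1
```

```text
cm [-0.07 -0.09  0.04] spin 0 | pos [ 0.5754 -0.2477  0.0479] yaz -80.23 tiltz [ 1.250e-02  9.000e-04 -9.999e-01] q7 -68.5 F [ 2.  -0.6 -5.8] gap 0.0537 t 11.92
[-1.39676746 -0.45287597  0.68429691]
cm [-0.07 -0.09  0.19] spin 0 | pos [ 0.5753 -0.2478  0.0479] yaz -80.61 tiltz [ 1.240e-02  8.000e-04 -9.999e-01] q7 -68.8 F [ 3.6 -0.9 -6.4] gap 0.0535 t 11.97
```

View pics/w15.png

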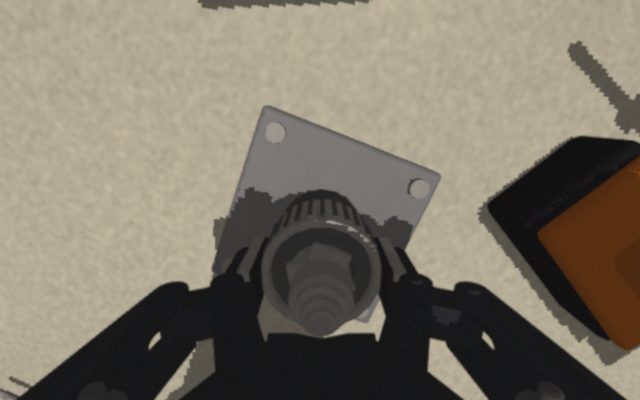

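58° (1.02 rad) turned so far, and the jaws are around the shank. The drill, tip at (320,325), is centred. I'll go on to the stop while watching the torque.

drive_tool([
  [0.4,-0.03,-0.05,0,0.06],
  [0.4,-0.03,-0.05,0,0.12],
  [0.4,-0.03,-0.05,0,0.12],
])

```text
time_s: 12.22
ee_pos: [0.5754, -0.2478, 0.0479]
ee_rot: [[0.999, 0.048, 0.013], [0.048, -0.999, -0.001], [0.013, 0.001, -1.0]]
contact_force: [2.8, -2.8, -5.7]
finger_gap: 0.0535
```

```bash
python3 -c "
from h import *; go([.5745,-.247,.0475]); s=sense(); print(s['ft_torque'],s['contact_force'])"
```

```text
cm [-0.08 -0.09  0.03] spin 0 | pos [ 0.5754 -0.2478  0.0479] yaz -87.25 tiltz [ 1.290e-02 -9.000e-04 -9.999e-01] q7 -73.9 F [ 2.8 -2.8 -5.7] gap 0.0535 t 12.22
[-1.61873763 -0.29252233  1.00610162] [ 2.82771129 -2.84466374 -5.66316641]
```

drive_tool([
  [0.4,0,0,0,0.06],
  [0.4,0,0,0,0.12],
  [0.4,0,0,0,0.12],
])

```text
time_s: 12.47
ee_pos: [0.5786, -0.248, 0.0483]
ee_rot: [[0.998, -0.068, 0.019], [-0.068, -0.998, -0.002], [0.019, 0.001, -1.0]]
contact_force: [9.4, -2.9, -9.0]
finger_gap: 0.0539
```

```bash
python3 -c "
from h import *; go([.5745,-.247,.0475]); s=sense(); print(s['ft_torque'],s['contact_force'])"
```

```text
cm [-0.42 -0.07  0.07] spin 0 | pos [ 0.5786 -0.248   0.0483] yaz -93.88 tiltz [ 0.0189 -0.0022 -0.9998] q7 -78.9 F [ 9.4 -2.9 -9. ] gap 0.0539 t 12.47
[-0.59744684 -2.07383694  0.90506844] [ 9.39009298 -2.85839198 -8.97902324]
```

The torque rose to 1 N m, then the pads started to slip sideways on the sleeve, which suggests the stop. The jaws turn with the sleeve, so their direction can confirm the angle. I'll release, rise and look.

drive_tool([
  [0.4,0,0,0,0.06],
  [0.4,0,0,0,0.06],
  [1,0,0,0,0.06],
  [1,0,0,0,0.06],
  [1,0,0,0,0.06],
])

```text
time_s: 12.88
ee_pos: [0.5783, -0.2476, 0.0485]
ee_rot: [[0.992, -0.126, 0.018], [-0.126, -0.992, -0.001], [0.018, -0.001, -1.0]]
contact_force: [-0.5, 1.3, -0.6]
finger_gap: 0.0851
```

drive_tool([
  [1,0,0,0,0],
  [1,0,0,0,0],
])

```text
time_s: 13.05
ee_pos: [0.5781, -0.2475, 0.0488]
ee_rot: [[0.992, -0.125, 0.018], [-0.125, -0.992, -0.001], [0.018, -0.001, -1.0]]
contact_force: [-1.0, 0.3, 0.3]
finger_gap: 0.0859
```

```bash
python3 ctr.py w16; python3 -c "
from h import *; s=sense(); print(s['ft_torque'],s['contact_force'])"
```

```text
finger inner y -42.43684442923269 41.57989507531071 x [-11.4357904   10.96841997] z max -15.24125892169143
ring 0.5748044848442078 -0.24735066294670105 0.028386812657117844 in tool [ -2.9   0.2 -25.3]
cm [-0.37 -0.01  0.27] spin 0 | pos [ 0.5781 -0.2475  0.0488] yaz -97.2 tiltz [ 0.0185 -0.0011 -0.9998] q7 -81.4 F [0.8 0.4 0.2] gap 0.0856 t 13.1
[ 0.03308732  0.05690557 -0.00575648] [0.76866668 0.40203287 0.24574178]
```

View pics/w16.png

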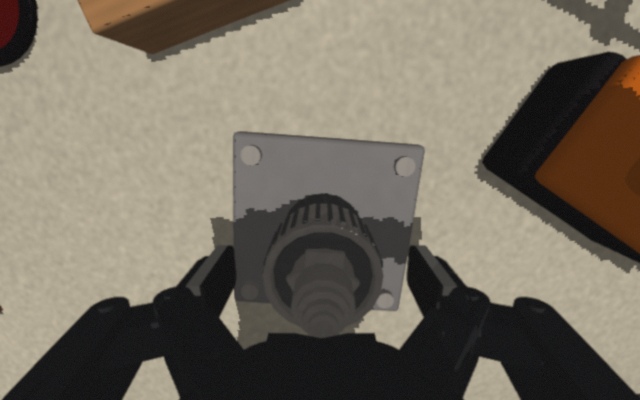

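The jaws are closed round the shank and the drill is upright. To measure the jaw angle, I'll rectify the z = 0.075 plane to world axes for the "before", "mid" and "now" pictures.

Run:
```python
from h import *
tiles=[]
g=np.linspace(-.03,.03,260)
X,Y=np.meshgrid(g,g)  # image: right=+x world? use right=-y, up=+x
for f in ("w10","w14","w15","w16"):
    c=dict(np.load(f+'.npz')); cx,cy=.5743,-.247
    P=np.stack([cx-Y,cy-X,np.full_like(X,.075)],-1).reshape(-1,3)
    C=P@np.array(c['R']).T+c['t']
    K=np.array([[c["fx"],0,c["cx"]],[0,c["fy"],c["cy"]],[0,0,1]],float)
    uv,_=cv2.projectPoints(C,np.zeros(3),np.zeros(3),K,np.array(c['dist_coeffs'],float)); uv=uv.reshape(260,260,2).astype(np.float32)
    t=cv2.remap(c['frame'],uv[...,0],uv[...,1],1)[:,:,::-1]; tiles.append(np.clip(t*2.2,0,255).astype(np.uint8))
cv2.imwrite('pics/rect.png',np.vstack([np.hstack(tiles[:2]),np.hstack(tiles[2:])]))
```

```text
(no output)
```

View pics/rect.png

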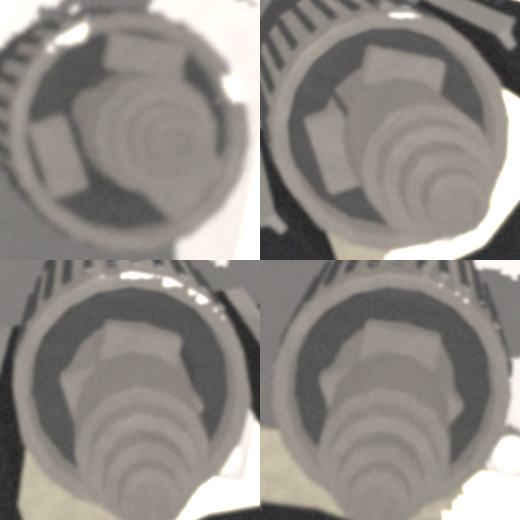

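The jaws don't rotate, they only slide in. The top jaw moved about 5.8 mm, so the start was roughly 0.2 rad and the stop is due after about 1.05 rad of turning, which fits the slip seen. To confirm, I'll recentre, regrip and turn a little more: at the stop the torque must rise at once.

drive_tool([
  [1,-0.28,0.05,0.2,0],
  [1,-0.28,0.05,0.2,0],
  [0.4,-0.28,0.05,0.2,0],
  [0.4,-0.28,0.05,0.2,0],
  [0.4,-0.28,0.05,0.2,0],
])

```text
time_s: 13.52
ee_pos: [0.5753, -0.2479, 0.0473]
ee_rot: [[0.992, -0.126, 0.019], [-0.126, -0.992, -0.002], [0.019, -0.001, -1.0]]
contact_force: [-1.9, 2.1, 6.5]
finger_gap: 0.0548
```

drive_tool([
  [0.4,0,0,0,0],
  [0.4,0,0,0,0],
  [0.4,0,0,0,0],
])

```text
time_s: 13.77
ee_pos: [0.5753, -0.2479, 0.0474]
ee_rot: [[0.992, -0.126, 0.019], [-0.126, -0.992, -0.001], [0.019, -0.001, -1.0]]
contact_force: [-0.7, 0.4, 2.2]
finger_gap: 0.0549
```

```bash
python3 -c "
from h import *; go([.5745,-.247,.0475]); s=sense(); print(s['ft_torque'],s['contact_force'])"
```

```text
cm [-0.09 -0.08 -0.02] spin 0 | pos [ 0.5753 -0.2479  0.0474] yaz -97.23 tiltz [ 0.0185 -0.0015 -0.9998] q7 -81.3 F [-0.7  0.4  2.2] gap 0.0549 t 13.77
[ 0.03085182  0.20823925 -0.19460417] [-0.65887593  0.39531798  2.17340038]
```

drive_tool([
  [0.4,0,0,0,0.05],
  [0.4,0,0,0,0.05],
])

```text
time_s: 13.93
ee_pos: [0.5753, -0.2479, 0.0474]
ee_rot: [[0.984, -0.176, 0.018], [-0.176, -0.984, -0.002], [0.018, -0.001, -1.0]]
contact_force: [-0.8, 0.6, 2.2]
finger_gap: 0.0547
```

```bash
python3 -c "
from h import *; go([.5745,-.247,.0475]); s=sense(); print(s['ft_torque'],s['contact_force'])"
```

```text
cm [-0.09 -0.08 -0.01] spin 0 | pos [ 0.5753 -0.2479  0.0474] yaz -100.13 tiltz [ 0.0184 -0.0019 -0.9998] q7 -83.5 F [-0.8  0.6  2.2] gap 0.0547 t 13.93
[-0.20630864  0.16536912  0.23924595] [-0.79076735  0.60546651  2.21712873]
```

drive_tool([
  [0.4,0,0,0,0.08],
  [0.4,0,0,0,0.08],
])

```text
time_s: 14.1
ee_pos: [0.5753, -0.248, 0.0474]
ee_rot: [[0.967, -0.254, 0.018], [-0.254, -0.967, -0.003], [0.018, -0.002, -1.0]]
contact_force: [-1.2, -1.1, 1.6]
finger_gap: 0.0549
```

```bash
python3 -c "
from h import *; go([.5745,-.247,.0475]); s=sense(); print(s['ft_torque'],s['contact_force'])"
```

```text
cm [-0.1  -0.08 -0.01] spin 0 | pos [ 0.5753 -0.248   0.0474] yaz -104.7 tiltz [ 0.0181 -0.0026 -0.9998] q7 -87.0 F [-1.2 -1.1  1.6] gap 0.0549 t 14.1
[-0.34559074  0.29642128  0.81527686] [-1.18998927 -1.10392852  1.58163297]
```

drive_tool([
  [0.4,0,0,0,0.08],
  [0.4,0,0,0,0.08],
])

```text
time_s: 14.27
ee_pos: [0.5768, -0.2485, 0.0476]
ee_rot: [[0.944, -0.329, 0.021], [-0.329, -0.944, -0.004], [0.021, -0.003, -1.0]]
contact_force: [3.8, -3.2, -2.7]
finger_gap: 0.0542
```

```bash
python3 -c "
from h import *; go([.5745,-.247,.0475]); s=sense(); print(s['ft_torque'],s['contact_force'])"
```

```text
cm [-0.26 -0.07 -0.  ] spin 0 | pos [ 0.5768 -0.2485  0.0476] yaz -109.24 tiltz [ 0.0208 -0.0043 -0.9998] q7 -90.4 F [ 3.8 -3.2 -2.7] gap 0.0542 t 14.27
[-0.67269111 -0.81288638  1.00641268] [ 3.75670608 -3.21892841 -2.71085742]
```

drive_tool([
  [0.4,0,0,0,0.08],
  [0.4,0,0,0,0.08],
])

```text
time_s: 14.43
ee_pos: [0.5789, -0.2497, 0.0478]
ee_rot: [[0.915, -0.403, 0.025], [-0.403, -0.915, -0.007], [0.025, -0.004, -1.0]]
contact_force: [5.1, -4.1, -4.3]
finger_gap: 0.0539
```

```bash
python3 -c "
from h import *; go([.5745,-.247,.0475]); s=sense(); print(s['ft_torque'],s['contact_force'])"
```

```text
cm [-0.51 -0.07  0.01] spin 0 | pos [ 0.5789 -0.2497  0.0478] yaz -113.79 tiltz [ 0.0248 -0.0067 -0.9997] q7 -93.8 F [ 5.1 -4.1 -4.3] gap 0.0539 t 14.43
[-0.96980497 -1.22762675  0.89572935] [ 5.13506822 -4.09260213 -4.25195207]
```

The same thing happened again: the torque rises straight to about 1.0 N m, well over 0.35, then the pads slip sideways. That is consistent with the hard stop. I'll release, rise, and compare the knurl pattern (fixed to the sleeve) before and after this second turn.

drive_tool([
  [1,0,0,0,0],
  [1,0,0,0,0],
  [1,0,0,0,0],
  [1,0,0,0,0],
])

```text
time_s: 14.77
ee_pos: [0.5785, -0.2495, 0.0477]
ee_rot: [[0.915, -0.403, 0.024], [-0.403, -0.915, -0.006], [0.024, -0.004, -1.0]]
contact_force: [0.1, 0.3, 0.4]
finger_gap: 0.0856
```

```bash
python3 ctr.py w17
cat > kn.py <<'E'
from h import *
import sys
rows=[];sig={}
th=np.radians(np.arange(-180,180,.25)); zz=np.arange(.073,.043,-.0005)
TH,ZZ=np.meshgrid(th,zz)
for f in sys.argv[1:]:
    c=dict(np.load(f+'.npz')); cen=np.array([.5743,-.247,0])
    P=np.stack([cen[0]+.028*np.cos(TH),cen[1]+.028*np.sin(TH),ZZ],-1).reshape(-1,3)
    C=P@np.array(c['R']).T+c['t']
    K=np.array([[c["fx"],0,c["cx"]],[0,c["fy"],c["cy"]],[0,0,1]],float)
    uv,_=cv2.projectPoints(C,np.zeros(3),np.zeros(3),K,np.array(c['dist_coeffs'],float)); uv=uv.reshape(*TH.shape,2).astype(np.float32)
    t=cv2.remap(c['frame'],uv[...,0],uv[...,1],1).mean(2)
    n=np.stack([np.cos(TH),np.sin(TH),0*TH],-1); cam=-np.array(c['R']).T@c['t']
    vis=np.sum(n*(cam-P.reshape(*TH.shape,3)),-1)>.015
    t[~vis]=0
    rows.append(np.clip(t*2.2,0,255))
I=np.vstack([np.vstack([r,np.full((6,r.shape[1]),255)]) for r in rows]).astype(np.uint8)
I=cv2.resize(I,None,fx=1,fy=1.4)
cv2.imwrite('pics/kn.png',np.vstack([I[:,:720],np.full((12,720),128,np.uint8),I[:,720:]]))
E
python3 kn.py w12 w16 w17
```

```text
finger inner y -42.20031331903225 41.89468995201097 x [-11.58524019  10.87241771] z max -15.176093730741965
ring 0.5747240781784058 -0.24752023816108704 0.028654925525188446 in tool [ -3.7  -0.4 -26.4]
cm [-0.48 -0.06  0.16] spin 0 | pos [ 0.5786 -0.2495  0.0477] yaz -113.76 tiltz [ 0.0243 -0.0062 -0.9997] q7 -93.8 F [ 0.4  0.2 -0.3] gap 0.0853 t 14.82
```

View pics/kn.png

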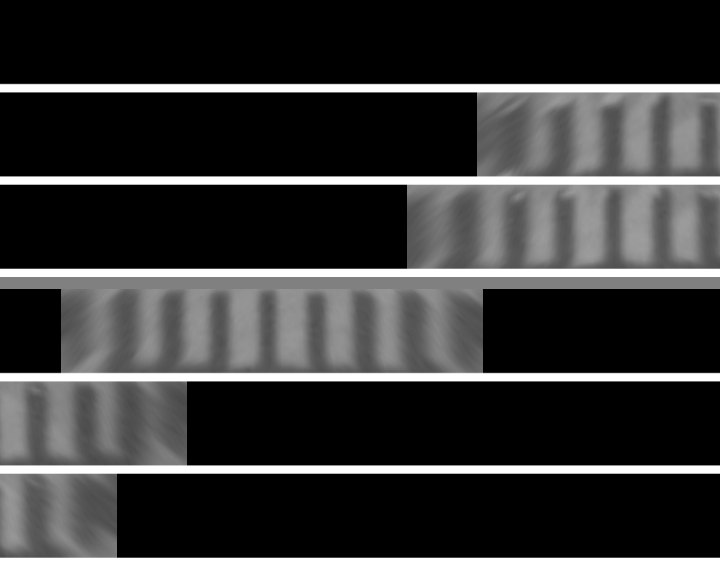

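The knurl bars lie at the same angles before and after the second turn (columns ~565, 612, 661, 709), so the sleeve did not move: it is at its stop. Backing away upward.

drive_tool([
  [1,0,0,-3,0],
  [1,0,0,-7,0],
  [1,0,0,-11,0],
  [1,0,0,-15,0],
  [1,0,0,-15,0],
])

```text
time_s: 15.23
ee_pos: [0.5782, -0.2501, 0.2064]
ee_rot: [[0.915, -0.403, 0.036], [-0.403, -0.915, -0.011], [0.038, -0.005, -0.999]]
contact_force: [1.5, -0.7, 0.9]
finger_gap: 0.0854
```

drive_tool([
  [1,-10,0,0,0],
  [1,-10,0,0,0],
  [1,-10,0,0,0],
  [1,-10,0,0,0],
  [1,-10,0,0,0],
])

```text
time_s: 15.65
ee_pos: [0.4866, -0.2097, 0.2032]
ee_rot: [[0.915, -0.403, 0.037], [-0.403, -0.915, -0.011], [0.039, -0.005, -0.999]]
contact_force: [1.5, -0.1, 1.3]
finger_gap: 0.0855
```

```bash
python3 chk.py f1; python3 -c "
from h import *
a=cv2.imread('pics/f1w.png');cv2.imwrite('pics/f1wc.png',a)
c=shot('top','f1t'); cv2.imwrite('pics/f1tc.png',cv2.resize(c['frame'][145:225,400:490,::-1],None,fx=5,fy=5,interpolation=2))
W=cloud(dict(np.load('f1s.npz')))
m=(np.hypot(W[...,0]-.5745,W[...,1]+.247)<.02)&(W[...,2]<.13)
print('scene top z',np.nanmax(W[m][:,2]))
for z in (.082,.086,.09,.098,.102,.106):
  k=W[m&(np.abs(W[...,2]-z)<.002)]; print(z,len(k),np.round(np.median(k,0),4))
"
```

```text
ring 2191 ((0.5735089778900146, -0.24692009389400482), 0.028398290276527405)
0.0935 56 ((0.5735457539558411, -0.24705491960048676), 0.012581981718540192)
0.0965 192 ((0.5736088752746582, -0.24704872071743011), 0.012664521113038063)
0.099 191 ((0.5739731788635254, -0.24703483283519745), 0.010390376672148705)
0.103 137 ((0.5739507675170898, -0.24680021405220032), 0.00801392924040556)
0.106 132 ((0.5727659463882446, -0.24634452164173126), 0.006222054827958345)
top z [0.10714011 0.10854429 0.1101594 ]
collar net [ 0.5744 -0.2459  0.087 ] 0.97
cm [ 8.84 -0.07 16.31] spin 0 | pos [ 0.4879 -0.2102  0.2026] yaz -113.76 tiltz [ 0.0371 -0.0112 -0.9992] q7 -93.8 F [ 0.7  0.2 -0.8] gap 0.0858 t 15.8
scene top z 0.10678574568010726
0.082 31 [ 0.586  -0.2506  0.0824]
0.086 33 [ 0.5859 -0.253   0.0864]
0.09 37 [ 0.5855 -0.251   0.0903]
0.098 80 [ 0.5812 -0.2505  0.0974]
0.102 71 [ 0.5782 -0.2484  0.1016]
0.106 34 [ 0.5759 -0.2485  0.105 ]
```

View pics/f1sc.png

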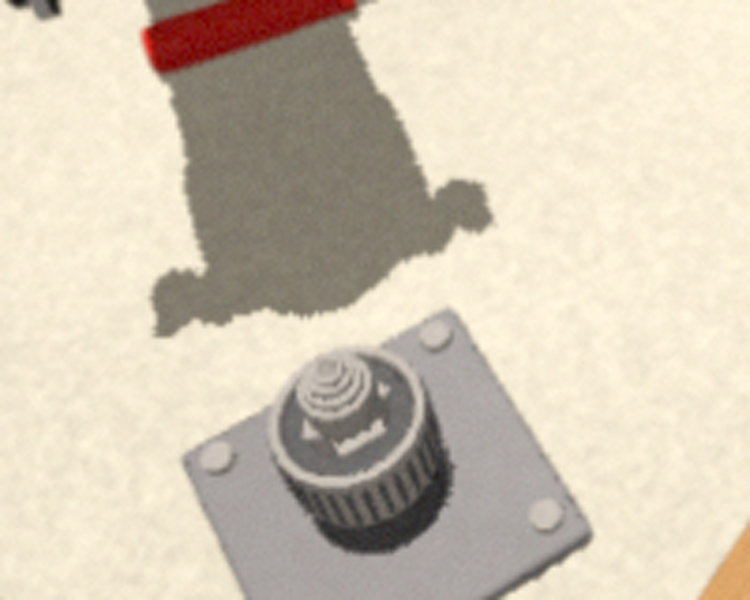

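View pics/f1w.png

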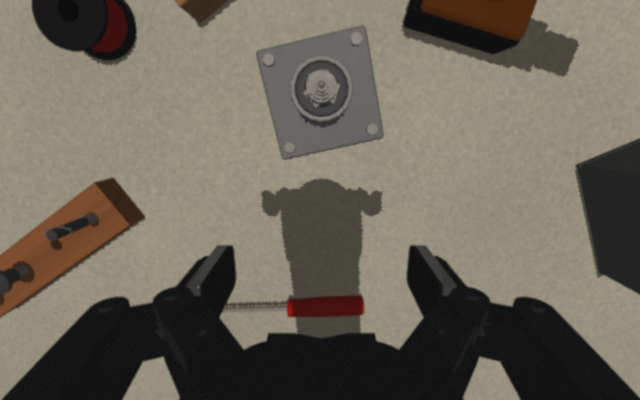

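The drill stands upright and concentric with the ring: its step circles are at (0.5737, -0.2470) and the ring is at (0.5735, -0.2469). The top is at 0.107 to 0.109, against an expected 0.108. The jaws are closed round the shank, the hand is clear, and the bits still visible in the rack are standing. Handing in.

```bash
python3 -c "
from plant import *; print(close_job())"
```

```text
the job is handed in; nothing more can be done
None
```

The step drill is standing shank down in the chuck, clamped upright, with the sleeve turned clockwise to its stop and the gripper clear. I handed the job in at about 16 s of the 45 s.

- **Seated:** the floor pushed back with 13 N at the expected height. In the last pictures the drill's top was about 0.107–0.109 m up (expected 0.108).
- **Upright:** its stepped head was centred on the sleeve ring to within about 1 mm.
- **Sleeve at its stop:** it turned about 1.05 rad from an estimated start near 0.2. The torque then climbed to about 1 N m, well over the 0.35 it takes, and the pads slipped. A second grip and turn did the same, and the sleeve's knurl marks did not move.

Some things did not go cleanly or did not agree:
- **Lean in the grip:** the drill leaned about 4° in the grip during the carry. It righted itself when released, and the jaws then centred it.
- **Finger opening:** the gripper read about 2 mm under the known sizes of the collar and sleeve.
- **Tool position:** the reported position and the wrist camera differed by a few millimetres at times, so I lined up the shank and fingers by the camera.
- **Tool tilt:** the tool drifted to about 2° off vertical by the end.

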